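# Open the drying chamber under the shelf and pile the dishes in it

## Robot

A 7-joint arm with a two-finger parallel gripper is mounted at the origin on a cart in front of the work surface, level with it; the furniture and walls round the work are solid. World frame = base frame: x ahead of the robot, y to its left, z up, the work surface at z = 0. Lengths are in m, angles in degrees, forces in N, time in s.
With the tool pointing down it reaches from about 0.425 to 1.025 m from the base axis. Payload 9.4 kg.
Tool frame: the origin (TCP) lies on the centre line of the jaws, within the pads' length; the fingertips stand 22 mm ahead of it and the grasp point (between the pads) lies 3 mm ahead of it (env.tip_extent is the distance from the TCP to the fingertips, in m); z points along the fingers, y is the direction in which the jaws open and shut (so a half turn about z gives the same grasp; the last joint's range is limited). The gripper opens to 85 mm and grips with 20 to 120 N. Pads are 22 mm wide; open, the fingers measure 114 mm over their backs; the gripper's body (76 mm by 85 mm) begins 54 mm behind the grasp point. The pads swing forward as they close: fully open they stand 13 mm farther back than shut.
Start: joints at [60.808, 34.337, -0.143, 91.639, 0.103, 54.024, -4.572], TCP at [0.304, -0.658, 0.253] pointing down, gripper open.
Joint ranges: [-147.43, 147.43], [-19.82, 112.94], [-74.19, 73.91], [6.32, 146.72], [-59.91, 239.91], [6.04, 106.73], [-150.56, 150.56]. Speed limits (degrees/s): [127.2, 127.2, 172.46, 172.46, 180, 180, 180].

## Interface

Orientations are given as [roll, pitch, yaw] about the fixed x, y, z axes, in that order (R = Rz(yaw) Ry(pitch) Rx(roll)).
In Python, from plant import env gives the robot as it stands.
- The arm moves only by the tool send_rows, never from a script. Its argument "series" is a list of rows, each a list of 5 numbers: the shift along the tool's x, y, z each as a share of 0.25 m, from -1 to 1, then the turn about the tool's z as a share of 360 degrees, from -1 to 1, then the opening, from 0 (shut) to 1 (fully open). A call has exactly 10 rows; each row is the pose to reach, as a shift and turn from the pose measured when the call began, along the tool's axes at that moment, turning the shorter way round; what a row does not reach only later rows make up. A row lasts 1/10 s, in which the tool goes at most 50 mm and 8.59 degrees, less where a joint would pass 70% of its speed; a pose out of reach is approached as far as the arm can. A call with a number of a shift or a turn outside -1 to 1 is refused whole. A call with a gripper value outside its range is refused whole. The fingers move at their own pace and stop on an object; the grip force is fixed at half the most. Time passes only in rows, so rows that repeat a pose let the fingers close, or fill a call up. It gives the time, the measured TCP pose, the force and the opening at its end, in the units of the state.
- env.observe(): the state, without advancing time (a new reading comes with each control period).
- env.get_image(name): name is "scene" or "top"; returns a dict with "frame" (384x512x3 uint8, blue, green, red), "depth" (384x512 float32, m along the optical axis (not along the pixel's ray), 0 where there is no reading), "fx", "fy", "cx", "cy" (pixels), "world_from_camera" (4x4, takes a point from camera to world coordinates). Camera axes: x right, y up, looking along -z (the intrinsics and any distortion apply to the point x, -y, -z); pixel columns grow to the right and rows downward; lengths in m; the calibration is good to about 2 mm. A picture is of the moment at which its call begins.
- env.sign_off(): hands the job in, once; it reports no verdict.
The state is a dict: "t": time; "q": joint angles; "qvel": joint speeds; "effort": joint torques, N m; "eef_pos": TCP position; "eef_rot": TCP orientation; "ft_force": force on the tool from outside, world axes, zero at the start; "moment": the same for the moment, N m; "grip_width": finger opening in m.
Only numpy, scipy, OpenCV 4.12 (cv2) and the standard library are available. Lean on these libraries where they do the work, as an engineer would, in place of code of your own. Each camera call takes 0.05 s, during which the arm holds its last target. There are 200 camera calls.

## Task

Lift the metal cover off the drying chamber under the edge of the shelf by its knob and set it down aside, flat on the open table with the knob up. Then put the two loose petri dishes, without dropping them, squarely on top of the dish that stands in the chamber, so that all three make one straight, flush pile there. Leave the chamber's tray, the timer and the bottles where they stand, and leave the chamber uncovered.

Things in the scene. Friction and masses are not known exactly. Their poses are not given: they have to be found in the camera images.
- riser: fixed shelf: white board 140 x 400 mm (x, y), underside 240, top 254 mm above the table, on 12 mm steel bar legs at x = +-52, y = +-185 mm. Origin on the table under the board's centre; x points away from the robot, so the front edge is at x = -70 mm. Things up to 110 mm high stand fixed on top, 10 mm or more behind the front edge
- tray: base of the drying chamber: low round white tray, 140 mm diameter, rim 12 mm high, wall 4 mm (inner diameter 132 mm), floor 4 mm above the table; 0.7 kg, loose. It stands half under the shelf, its centre 5 to 20 mm behind the board's front edge. Origin at the centre of its underside
- cover: loose deep round cover of plain metal standing on the tray's floor inside the rim, 6 mm play: 120 mm outside diameter, 62 mm high without knob, wall 3 mm, open below, flat top; about 0.2 kg. Black knob on top: head 24 mm diameter, 78 to 92 mm above the cover's rim, on a 14 mm stem. Origin at the centre of the open lower rim, z up
- cover_knob (a point): centre of the knob's head, 85 mm above the lower rim of the cover, on its axis
- dish_bottom: closed round petri dish of white plastic with its flat lid stuck on, 60 mm diameter (57 mm in the lowest 5 mm), 15 mm high, 0.03 kg; origin at the centre of its underside, z up; it stands on the tray's floor, under the cover at first, up to 9 mm off the tray's centre; the pile is built on it
- dish_a: closed round petri dish of white plastic with its flat lid stuck on, 60 mm diameter (57 mm in the lowest 5 mm), 15 mm high, 0.03 kg; origin at the centre of its underside, z up; loose on the open table in front of the shelf
- dish_b: closed round petri dish of white plastic with its flat lid stuck on, 60 mm diameter (57 mm in the lowest 5 mm), 15 mm high, 0.03 kg; origin at the centre of its underside, z up; same as dish_a, elsewhere on the open table; either may go first
- bottle_front: small dropper bottle with a bulb on top, 36 mm diameter up to 66 mm height, 104 mm high in all; a bystander: origin at the centre of its underside; stands on the open table in front of the shelf
- bottle_under: small dropper bottle with a bulb on top, 36 mm diameter up to 66 mm height, 104 mm high in all; a bystander: origin at the centre of its underside; stands under the shelf, left of the chamber
- timer: round mechanical timer, 64 mm diameter, 31 mm high, a bystander on the open table; origin at the centre of its underside
Mind the look-alikes: they are no part of the job. Several things have the shape of the cover; the one meant has the colours described above.

How it is judged (in metres and radians):
On the way, in this order (a step that is already met when the one before it is completed fails the run):
1. the cover is held up by its knob, upright, lifted off the tray's floor (height (world z) of cover above 0.025 m and angle between cover's own z axis and vertical below 0.4 rad and distance between the grasp point and cover_knob below 0.045 m and contact force between the fingers and cover above 0.5 N), for 0.1 s.
2. the cover stands flat on the table beside the tray, knob up, and is let go (height (world z) of cover below 0.006 m and angle between cover's own z axis and vertical below 0.06 rad and horizontal distance between cover and tray above 0.135 m and contact force between the fingers and cover below 0.05 N and linear speed of cover below 0.02 m/s), for 0.2 s.
3. one loose dish lies squarely on the dish in the chamber, and is let go (((horizontal distance between dish_a and dish_bottom below 0.008 m and z of dish_a in the frame of dish_bottom between 0.012 and 0.018 m and angle between dish_a's own z axis and vertical below 0.08 rad and contact force between the fingers and dish_a below 0.05 N) or (horizontal distance between dish_b and dish_bottom below 0.008 m and z of dish_b in the frame of dish_bottom between 0.012 and 0.018 m and angle between dish_b's own z axis and vertical below 0.08 rad and contact force between the fingers and dish_b below 0.05 N))), for 0.2 s.
At the end, for the whole second after the job is handed in: Cover at rest flat on the table (6 mm, 0.06 rad), knob up, axis over 135 mm from the tray's. Bottom dish flat inside the tray; the other two piled on it, each level (0.08 rad), at its height to 3 mm and within 8 mm of the bottom dish's axis. All let go and still (all of step 2 and horizontal distance between dish_bottom and tray below 0.034 m and height (world z) of dish_bottom between 0.002 and 0.008 m and angle between dish_bottom's own z axis and vertical below 0.08 rad and (((horizontal distance between dish_a and dish_bottom below 0.008 m and z of dish_a in the frame of dish_bottom between 0.012 and 0.018 m and angle between dish_a's own z axis and vertical below 0.08 rad and contact force between the fingers and dish_a below 0.05 N) and (horizontal distance between dish_b and dish_bottom below 0.008 m and z of dish_b in the frame of dish_bottom between 0.027 and 0.033 m and angle between dish_b's own z axis and vertical below 0.08 rad and contact force between the fingers and dish_b below 0.05 N)) or ((horizontal distance between dish_b and dish_bottom below 0.008 m and z of dish_b in the frame of dish_bottom between 0.012 and 0.018 m and angle between dish_b's own z axis and vertical below 0.08 rad and contact force between the fingers and dish_b below 0.05 N) and (horizontal distance between dish_a and dish_bottom below 0.008 m and z of dish_a in the frame of dish_bottom between 0.027 and 0.033 m and angle between dish_a's own z axis and vertical below 0.08 rad and contact force between the fingers and dish_a below 0.05 N))) and linear speed of each of dish_a, dish_b, dish_bottom below 0.02 m/s); the robot touches nothing.
It fails at once if the chamber's tray is shifted by more than 25 mm (distance of tray from where it was at the start of the episode above 0.025 m).
It fails at once if the cover is let go while its rim is more than 25 mm above the table (height (world z) of cover above 0.025 m and contact force between the fingers and cover below 0.01 N).
It fails at once if a loose dish is let go while its underside is more than 55 mm above the table ((height (world z) of dish_a above 0.055 m and contact force between the fingers and dish_a below 0.01 N) or (height (world z) of dish_b above 0.055 m and contact force between the fingers and dish_b below 0.01 N)).
It fails at once if a dropper bottle or the timer is shifted by more than 20 mm or tipped (distance of any of bottle_front, bottle_under, timer from where it was at the start of the episode above 0.02 m or angle between any of bottle_front, bottle_under, timer's own z axis and vertical above 0.3 rad).
It also fails if it takes over 72 s, if anything falls off the work surface, if the arm or the gripper's body presses on something with over 40 N, if the wrist force passes 120 N, or if a joint passes its speed limit or range.

## Working session

There is one attempt and no reset: what is moved stays moved. The work goes in short steps, Python scripts to look and compute and a tool call to move; the robot and the scene stay as the last step left them, time stands still between calls to the robot, and variables do not carry over. Pictures are saved under pics/ and viewed, about 8 in all and at most 12, crops included, and the job is handed in when it is done.

Besides the shell and the picture viewer there is one more tool, called after "Request:" as name(argument=value, ...), one argument or row to a line, values as JSON. send_rows: Moves the arm, as the interface text tells. Its arguments: {"type":"object","properties":{"series":{"type":"array","items":{"type":"array","items":{"type":"number"}}}},"required":["series"]}

```bash
ls; mkdir -p pics; cat > h.py <<'E'
import numpy as np, cv2
from plant import env
def cloud(im):
    d=im["depth"]; v,u=np.indices(d.shape)
    P=np.stack([(u-im["cx"])/im["fx"]*d,-(v-im["cy"])/im["fy"]*d,-d,np.ones_like(d)],-1)
    W=P@np.array(im["world_from_camera"]).T
    W[d==0]=np.nan
    return W[...,:3]
E
python3 - <<'E'
from h import *
s=env.observe(); print(s)
for n in("scene","top"):
    im=env.get_image(n); print(n,im["fx"],im["fy"],im["cx"],im["cy"],np.round(im["world_from_camera"],3).tolist(),[k for k in im])
    cv2.imwrite(f"pics/{n}0.png",cv2.resize(im["frame"],(800,600),interpolation=cv2.INTER_CUBIC))
    np.savez(f"{n}0.npz",frame=im["frame"],W=cloud(im))
E
```

```text
pics
{'t': 0.0, 'q': array([60.80718285, 34.38393718, -0.14684218, 91.68209466,  0.10350491,
       54.02203715, -4.57154013]), 'qvel': array([-0.00015248,  0.08027966, -0.0300596 , -0.01532278,  0.02455398,
       -0.01939251,  0.01126236]), 'effort': array([ 1.70221106e-04, -7.76461244e+01,  1.56474821e+00, -2.58016759e+01,
        1.22646583e-02,  8.78788502e-03, -2.87585362e-05]), 'eef_pos': array([ 0.3038948 , -0.65774968,  0.25241669]), 'eef_rot': array([-1.79912401e+02,  7.74683352e-03,  2.48034022e+01]), 'ft_force': array([ 0.09109386, -0.97360522,  0.2069889 ]), 'moment': array([-0.02568908, -0.00567048, -0.03093535]), 'grip_width': 0.08542527149953522}
scene 362.49761985630494 362.49761985630494 254.0143952516851 193.55828970086915 [[-0.91, 0.287, -0.297, 0.274], [-0.414, -0.641, 0.646, 0.603], [-0.005, 0.711, 0.703, 0.719], [0.0, 0.0, 0.0, 1.0]] ['frame', 'depth', 'fx', 'fy', 'cx', 'cy', 'world_from_camera']
top 399.85460245516344 399.85460245516344 252.07344556921933 197.37194808680786 [[0.073, 0.943, -0.325, 0.118], [-0.997, 0.071, -0.018, -0.041], [0.007, 0.325, 0.946, 1.348], [0.0, 0.0, 0.0, 1.0]] ['frame', 'depth', 'fx', 'fy', 'cx', 'cy', 'world_from_camera']
```

View pics/scene0.png

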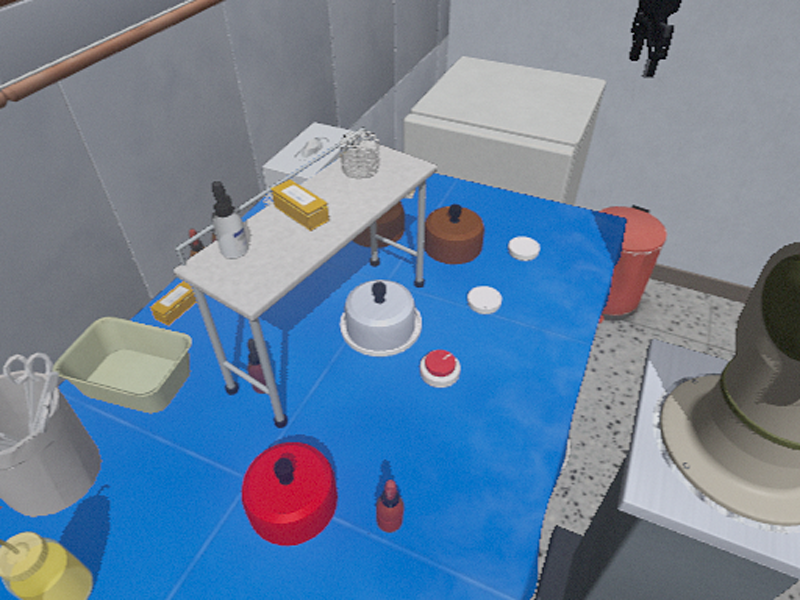

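View pics/top0.png

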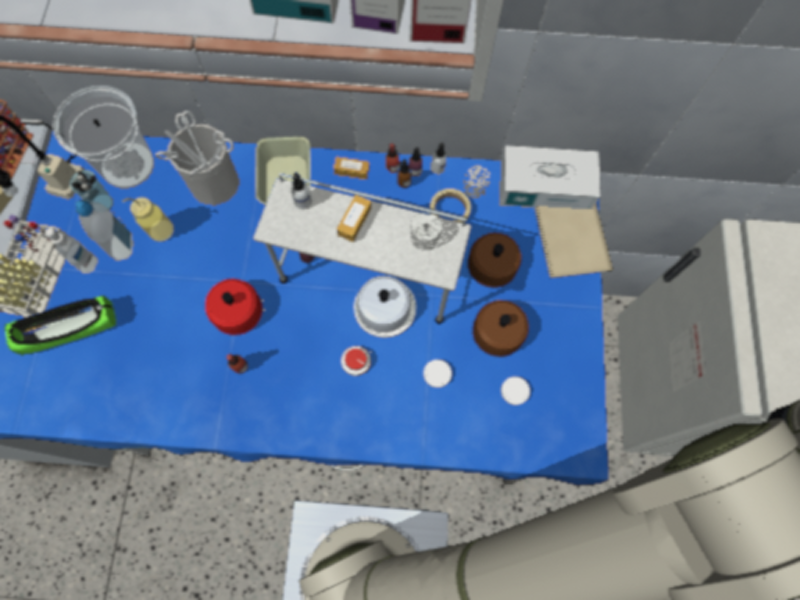

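The two views show four covers: silver/metal with a black knob, standing on the white tray at top (385,303); red at (235,305); brown at (495,260) and (500,327). The metal one on the tray fits. The white dishes are at top (437,373) and (515,390), the timer at (356,360), and bottle_front at (237,362). Next I'll measure positions and enlarge the metal cover.

```bash
cat > m.py <<'E'
from h import *
def ray(im,u,v,z):
    T=np.array(im["world_from_camera"]); d=T[:3,:3]@np.array([(u-im["cx"])/im["fx"],-(v-im["cy"])/im["fy"],-1]); o=T[:3,3]
    return o+d*(z-o[2])/d[2]
def fitc(p):
    A=np.c_[2*p,np.ones(len(p))]; s=np.linalg.lstsq(A,(p**2).sum(1),rcond=None)[0]
    return s[:2],np.sqrt(s[2]+s[:2]@s[:2])
def blobs(W,zlo,zhi,mask=None,minn=15):
    m=(W[...,2]>zlo)&(W[...,2]<zhi)&(W[...,0]>0.3)&(W[...,0]<1.3)
    if mask is not None:m&=mask
    n,l,st,c=cv2.connectedComponentsWithStats(m.astype(np.uint8))
    for i in range(1,n):
        if st[i,4]>=minn:
            p=W[l==i]; yield c[i],st[i,4],p
E
python3 - <<'E'
from m import *
for n in("top","scene"):
    D=np.load(n+"0.npz"); W=D["W"]; f=D["frame"].astype(int)
    wh=(f.min(2)>150)
    for nm,lo,hi,mk in(("dish",.009,.022,wh),("timer",.02,.04,None),("covertop",.058,.074,None),("knob",.08,.1,f.max(2)<70),("board",.245,.262,None)):
        for c,k,p in blobs(W,lo,hi,mk,10 if nm=="knob" else 40):
            print(n,nm,np.round(c),k,"med",np.round(np.median(p,0),4),"ext",np.round(p.min(0),3),np.round(p.max(0),3))
    # board
    m=(W[...,2]>.245)&(W[...,2]<.262)&wh&(W[...,0]>.5)&(W[...,0]<1.2)&(abs(W[...,1])<.5)
    r=cv2.minAreaRect(W[m][:,:2].astype(np.float32)); print("board",r,cv2.boxPoints(r).round(3).tolist())
f=np.load("top0.npz")["frame"];g=np.load("scene0.npz")["frame"]
a=cv2.resize(f[165:260,140:300],(800,475),interpolation=cv2.INTER_CUBIC)
cv2.imwrite("pics/crop.png",a)
E
```

```text
top dish [ 10. 128.] 291 med [0.7754 0.9011 0.0197] ext [0.646 0.884 0.01 ] [0.909 0.925 0.022]
top dish [225. 235.] 56 med [0.43   0.068  0.0182] ext [0.419 0.035 0.012] [0.473 0.088 0.021]
top dish [280. 239.] 230 med [ 0.4346 -0.1215  0.0143] ext [ 0.404 -0.15   0.009] [ 0.465 -0.094  0.021]
top dish [330. 250.] 235 med [ 0.4095 -0.2916  0.0145] ext [ 0.38  -0.321  0.009] [ 0.439 -0.262  0.021]
top timer [23. 80.] 182 med [0.9864 0.9023 0.0255] ext [0.93  0.857 0.02 ] [1.004 0.949 0.039]
top timer [101.  81.] 78 med [0.9993 0.5959 0.0313] ext [0.994 0.548 0.02 ] [1.005 0.649 0.039]
top timer [211.  88.] 388 med [0.9996 0.1658 0.0308] ext [ 0.992 -0.093  0.02 ] [1.007 0.448 0.04 ]
top timer [ 12. 114.] 404 med [0.847  0.9088 0.0232] ext [0.725 0.88  0.02 ] [0.933 0.943 0.04 ]
top timer [178. 102.] 164 med [0.9558 0.3053 0.0304] ext [0.82  0.225 0.02 ] [0.969 0.329 0.04 ]
top timer [304.  95.] 110 med [ 0.9992 -0.1845  0.0296] ext [ 0.995 -0.255  0.02 ] [ 1.005 -0.111  0.04 ]
top timer [ 85. 113.] 103 med [0.8491 0.6238 0.0293] ext [0.834 0.596 0.02 ] [0.919 0.695 0.04 ]
top timer [
[... 8688 characters left out ...]
.725 0.576 0.074]
scene knob [291. 134.] 46 med [ 0.5442 -0.2472  0.0902] ext [ 0.534 -0.262  0.08 ] [ 0.554 -0.242  0.095]
scene knob [182. 304.] 37 med [0.5416 0.3499 0.0873] ext [0.537 0.339 0.081] [0.553 0.353 0.093]
scene board [105.  85.] 1632 med [ 0.9989 -0.0115  0.2534] ext [ 0.994 -0.821  0.245] [1.004 0.287 0.262]
scene board [194. 149.] 6447 med [0.6347 0.1146 0.254 ] ext [ 0.54  -0.152  0.245] [0.752 0.261 0.262]
board ((0.8079465627670288, 0.010708749294281006), (0.4039854407310486, 0.5034456849098206), 74.84516906738281) [[0.5120000243186951, -0.11800000071525574], [0.9980000257492065, -0.25], [1.1039999723434448, 0.14000000059604645], [0.6179999709129333, 0.2709999978542328]]
```

View pics/crop.png

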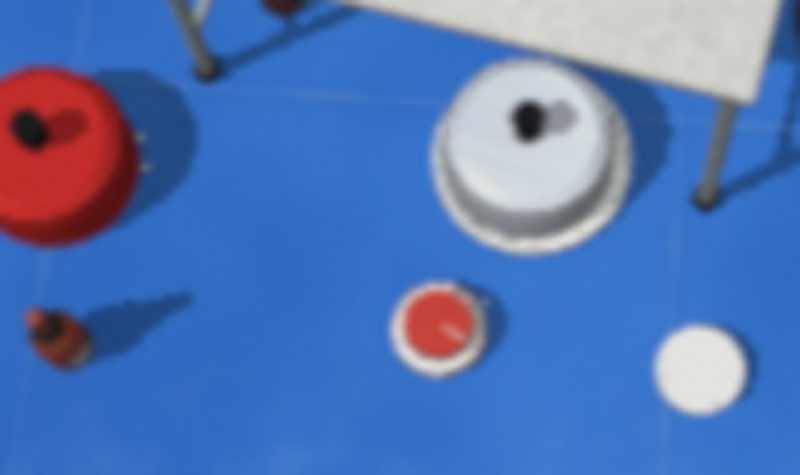

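The crop confirms it: plain grey metal cover with a black knob, in the white tray, tucked about 14 mm behind the board's edge. A straight-down tool would hit the board, so I need a forward-tilted tool. The moves can't tilt the tool directly. I'll raise the arm and see how it behaves at its reach limit.

Request:
send_rows(
  series=[
    [0.63, -0.59, -1, 0.1, 1],
    [0.63, -0.59, -1, 0.1, 1],
    [0.63, -0.59, -1, 0.1, 1],
    [0.63, -0.59, -1, 0.1, 1],
    [0.63, -0.59, -1, 0.1, 1],
    [0.63, -0.59, -1, 0.1, 1],
    [0.63, -0.59, -1, 0.1, 1],
    [0.63, -0.59, -1, 0.1, 1],
    [0.63, -0.59, -1, 0.1, 1],
    [0.63, -0.59, -1, 0.1, 1],
  ],
)

```text
t: 1.1
eef_pos: [0.3843, -0.4587, 0.5012]
eef_rot: [-179.9, 0.2, -11.3]
ft_force: [0.1, -0.1, -0.4]
grip_width: 0.0857
```

```bash
cat > st.py <<'E'
from h import *
s=env.observe()
for k in("t","q","eef_pos","eef_rot","ft_force","grip_width"):print(k,np.round(s[k],4))
open("log.txt","a").write(repr([list(map(float,s["q"])),list(map(float,s["eef_pos"])),list(map(float,s["eef_rot"]))])+"\n")
E
python3 st.py
```

```text
t 1.1
q [ 38.079   14.8688   8.8134  88.914   -2.3005  76.6033 -54.1224]
eef_pos [ 0.3843 -0.4587  0.5012]
eef_rot [-1.798924e+02  1.783000e-01 -1.126530e+01]
ft_force [ 0.1408 -0.1403 -0.3538]
grip_width 0.0857
```

Request:
send_rows(
  series=[
    [0.3, -1, -0.9, 0, 1],
    [0.3, -1, -0.9, 0, 1],
    [0.3, -1, -0.9, 0, 1],
    [0.3, -1, -0.9, 0, 1],
    [0.3, -1, -0.9, 0, 1],
    [0.3, -1, -0.9, 0, 1],
    [0.3, -1, -0.9, 0, 1],
    [0.3, -1, -0.9, 0, 1],
    [0.3, -1, -0.9, 0, 1],
    [0.3, -1, -0.9, 0, 1],
  ],
)

```text
t: 2.1
eef_pos: [0.5071, -0.2303, 0.7247]
eef_rot: [-179.9, 0.4, -11.4]
ft_force: [0.2, 0.3, 0.4]
grip_width: 0.0855
```

```bash
python3 st.py
```

```text
t 2.1
q [ 17.3904  11.3726   1.712   64.0491  -0.3973 104.9426 -82.4396]
eef_pos [ 0.5071 -0.2303  0.7247]
eef_rot [-179.9061    0.3503  -11.408 ]
ft_force [0.2454 0.3275 0.4242]
grip_width 0.0855
```

Request:
send_rows(
  series=[
    [0, -0.5, -0.8, 0, 1],
    [0, -0.5, -0.8, 0, 1],
    [0, -0.5, -0.8, 0, 1],
    [0, -0.5, -0.8, 0, 1],
    [0, -0.5, -0.8, 0, 1],
    [0, -0.5, -0.8, 0, 1],
    [0, -0.5, -0.8, 0, 1],
    [0, -0.5, -0.8, 0, 1],
    [0, -0.5, -0.8, 0, 1],
    [0, -0.5, -0.8, 0, 1],
  ],
)

```text
t: 3.1
eef_pos: [0.5118, -0.109, 0.7725]
eef_rot: [-179.9, -3.2, -11.5]
ft_force: [0.4, 0.5, 0.9]
grip_width: 0.0855
```

```bash
python3 st.py
```

```text
t 3.1
q [-19.8185   7.8421  32.9568  63.491   -4.6055 106.6661 -90.1453]
eef_pos [ 0.5118 -0.109   0.7725]
eef_rot [-179.9175   -3.1931  -11.4753]
ft_force [0.3636 0.4774 0.9421]
grip_width 0.0855
```

The commanded rise at q6's limit tilts the fingers forward (pitch -3.2°), and later calls keep that tilt because they start from the measured pose. I'll build it up to about 30–35°.

Request:
send_rows(
  series=[
    [0, 0, -1, 0, 1],
    [0, 0, -1, 0, 1],
    [0, 0, -1, 0, 1],
    [0, 0, -1, 0, 1],
    [0, 0, -1, 0, 1],
    [0, 0, -1, 0, 1],
    [0, 0, -1, 0, 1],
    [0, 0, -1, 0, 1],
    [0, 0, -1, 0, 1],
    [0, 0, -1, 0, 1],
  ],
)

```text
t: 4.1
eef_pos: [0.4841, -0.1034, 0.8036]
eef_rot: [-179.9, -6.8, -11.5]
ft_force: [0.4, 0.5, -0.2]
grip_width: 0.0854
```

```bash
python3 st.py
```

```text
t 4.1
q [-38.0556   4.2376  50.4401  63.8207  -3.5995 106.6717 -90.6038]
eef_pos [ 0.4841 -0.1034  0.8036]
eef_rot [-179.8917   -6.7646  -11.4866]
ft_force [ 0.4495  0.5326 -0.2448]
grip_width 0.0854
```

Request:
send_rows(
  series=[
    [1, 0, -1, 0, 1],
    [1, 0, -1, 0, 1],
    [1, 0, -1, 0, 1],
    [1, 0, -1, 0, 1],
    [1, 0, -1, 0, 1],
    [1, 0, -1, 0, 1],
    [1, 0, -1, 0, 1],
    [1, 0, -1, 0, 1],
    [1, 0, -1, 0, 1],
    [1, 0, -1, 0, 1],
  ],
)

```text
t: 5.1
eef_pos: [0.5477, -0.1028, 0.8774]
eef_rot: [178.9, -17.4, -13.5]
ft_force: [0.6, -2.9, -1.2]
grip_width: 0.0853
```

```bash
python3 st.py
```

```text
t 5.1
q [  3.3849   8.4438  -1.3944  47.9788   4.8745 106.6238 -99.5043]
eef_pos [ 0.5477 -0.1028  0.8774]
eef_rot [178.9175 -17.4275 -13.4661]
ft_force [ 0.5972 -2.925  -1.2445]
grip_width 0.0853
```

Request:
send_rows(
  series=[
    [1, 0, -1, 0, 1],
    [1, 0, -1, 0, 1],
    [1, 0, -1, 0, 1],
    [1, 0, -1, 0, 1],
    [1, 0, -1, 0, 1],
    [1, 0, -1, 0, 1],
    [1, 0, -1, 0, 1],
    [1, 0, -1, 0, 1],
    [1, 0, -1, 0, 1],
    [1, 0, -1, 0, 1],
  ],
)

```text
t: 6.1
eef_pos: [0.5608, -0.0756, 0.9382]
eef_rot: [179.2, -24.8, -12.9]
ft_force: [0.9, -1.8, -0.3]
grip_width: 0.0853
```

```bash
python3 st.py
```

```text
t 6.1
q [-15.3029   9.1019  20.819   40.3023   1.1308 106.6935 -97.9391]
eef_pos [ 0.5608 -0.0756  0.9382]
eef_rot [179.1697 -24.8373 -12.8925]
ft_force [ 0.855  -1.7991 -0.3053]
grip_width 0.0853
```

Tilt is 24.8°, enough to clear the board at the knob. Now I'll refine the knob and tray position and work out the moves.

```bash
cat > go.py <<'E'
from h import *; import sys
from scipy.spatial.transform import Rotation as Ro
# usage: go.py x y z  -> shares that bring the grasp point (TCP+3mm) there
s=env.observe(); R=Ro.from_euler("xyz",s["eef_rot"],degrees=True).as_matrix()
g=s["eef_pos"]+.003*R[:,2]
print("grasp",g.round(4),"rot",np.round(s["eef_rot"],1),"q",np.round(s["q"],0),"t",round(s["t"],2),"w",round(s["grip_width"],4),"zax",R[:,2].round(3))
for i in range(1,len(sys.argv)-2,3):
    T=np.array(list(map(float,sys.argv[i:i+3])))
    d=R.T@(T-g); print(T,"shares",(d/.25).round(3),"dist",round(float(np.linalg.norm(d)),3))
E
python3 - <<'E'
from m import *
for n,c in(("top",(246,189)),("scene",(242,186))):
    im=env.get_image(n); f=im["frame"].astype(int)
    m=(f.max(2)<75); m2=np.zeros_like(m); m2[c[1]-14:c[1]+14,c[0]-12:c[0]+12]=1
    cnt,l,st,cc=cv2.connectedComponentsWithStats((m&m2).astype(np.uint8))
    i=1+np.argmax(st[1:,4]); v,u=np.nonzero(l==i)
    T=np.array(im["world_from_camera"])
    print(n,st[i],cc[i],ray(im,*cc[i],.087).round(4),"cam",T[:3,3].round(3))
    # tray: white pixels, z 5..16mm within 85mm of the cover
    W=cloud(im); k=(abs(W[...,2]-.010)<.007)&(f.min(2)>140)&(np.hypot(W[...,0]-.575,W[...,1]-.007)<.085)&(np.hypot(W[...,0]-.575,W[...,1]-.007)>.060)
    ys,xs=np.nonzero(k); 
    P=np.array([ray(im,a,b,.012)[:2] for a,b in zip(xs,ys)])
    print("tray ring",len(P),fitc(P))
E
python3 go.py .42 .04 .40
```

```text
top [234 192  24   6  61] [245.44262295 194.85245902] [0.558  0.0049 0.087 ] cam [ 0.118 -0.041  1.348]
grasp [ 0.5639 -0.0825  0.9316] rot [178.9 -24.4 -13.6] q [-16.   9.  23.  41.   1. 107. -98.] t 6.15 w 0.0852 zax [ 0.397 -0.116 -0.91 ]
[0.42 0.04 0.4 ] shares [-1.494 -0.374  1.65 ] dist 0.564Traceback (most recent call last):
  File "<stdin>", line 13, in <module>
  File "m.py", line 6, in fitc
    A=np.c_[2*p,np.ones(len(p))]; s=np.linalg.lstsq(A,(p**2).sum(1),rcond=None)[0]
                                                      ~~~~~~~~~~^^^
    return umr_sum(a, axis, dtype, out, keepdims, initial, where)
numpy.exceptions.AxisError: axis 1 is out of bounds for array of dimension 1
```

The arm now hides the top view, so I'll use the stored first frames with the same calibration.

Request:
send_rows(
  series=[
    [-0.75, -0.19, 0.83, 0, 1],
    [-0.75, -0.19, 0.83, 0, 1],
    [-0.75, -0.19, 0.83, 0, 1],
    [-0.75, -0.19, 0.83, 0, 1],
    [-0.75, -0.19, 0.83, 0, 1],
    [-0.75, -0.19, 0.83, 0, 1],
    [-0.75, -0.19, 0.83, 0, 1],
    [-0.75, -0.19, 0.83, 0, 1],
    [-0.75, -0.19, 0.83, 0, 1],
    [-0.75, -0.19, 0.83, 0, 1],
  ],
)

```text
t: 7.15
eef_pos: [0.4921, -0.0205, 0.6693]
eef_rot: [178.9, -24.6, -13.7]
ft_force: [-0.0, -0.4, -1.3]
grip_width: 0.0851
```

```bash
python3 - <<'E'
from m import *
for n,c in(("top",(246,189)),("scene",(242,186))):
    im=env.get_image(n); D=np.load(n+"0.npz"); f=D["frame"].astype(int); W=D["W"]
    m=(f.max(2)<75); m2=np.zeros_like(m); m2[c[1]-14:c[1]+14,c[0]-12:c[0]+12]=1
    cnt,l,st,cc=cv2.connectedComponentsWithStats((m&m2).astype(np.uint8))
    i=1+np.argmax(st[1:,4])
    print(n,st[i],cc[i],ray(im,*cc[i],.087).round(4))
    r=np.hypot(W[...,0]-.575,W[...,1]-.007)
    k=(W[...,2]>.002)&(W[...,2]<.02)&(f.min(2)>130)&(r<.085)&(r>.055)
    ys,xs=np.nonzero(k); P=np.array([ray(im,a,b,.012)[:2] for a,b in zip(xs,ys)])
    h=cv2.convexHull(P.astype(np.float32))[:,0]
    print("tray",len(P),fitc(P),P.min(0),P.max(0),cv2.minEnclosingCircle(P.astype(np.float32)))
    k=(W[...,2]>.058)&(W[...,2]<.075)&(r<.07); ys,xs=np.nonzero(k)
    P=np.array([ray(im,a,b,.066)[:2] for a,b in zip(xs,ys)],np.float32); 
    print("cover",len(P),cv2.minEnclosingCircle(P),P.min(0),P.max(0))
E
python3 go.py .42 .04 .30
```

```text
top [243 186   6   7  27] [245.33333333 188.7037037 ] [0.5798 0.007  0.087 ]
tray 184 (array([0.57882994, 0.00634638]), np.float64(0.06486707799606628)) [ 0.509163   -0.06258102] [0.64169385 0.07625293] ((0.5804368853569031, 0.007538788951933384), 0.07254677265882492)
cover 743 ((0.576202929019928, 0.0056986380368471146), 0.05690581351518631) [ 0.52126706 -0.05019333] [0.6313024  0.06027061]
scene [240 189   6   5  14] [242.5        191.42857143] [0.5708 0.0266 0.087 ]
tray 398 (array([0.57816494, 0.0088496 ]), np.float64(0.06369916341890446)) [ 0.50868152 -0.04252345] [0.64748109 0.08167212] ((0.5767583250999451, 0.011144937947392464), 0.07086136192083359)
cover 972 ((0.575001060962677, 0.013730185106396675), 0.05733272433280945) [ 0.5205736  -0.04254824] [0.63194996 0.06974566]
grasp [ 0.4928 -0.0207  0.6656] rot [178.9 -24.5 -13.7] q [ -26.   -8.   12.   95.   14.   72. -119.] t 7.25 w 0.0857 zax [ 0.399 -0.117 -0.91 ]
[0.42 0.04 0.3 ] shares [-0.917 -0.19   1.186] dist 0.378
```

```bash
python3 go.py .46 .04 .40 .50 .03 .22
```

```text
grasp [ 0.4928 -0.0207  0.6656] rot [178.9 -24.5 -13.7] q [ -26.   -8.   12.   95.   14.   72. -119.] t 7.25 w 0.0857 zax [ 0.399 -0.117 -0.91 ]
[0.46 0.04 0.4 ] shares [-0.609 -0.222  0.886] dist 0.274
[0.5  0.03 0.22] shares [-0.758 -0.235  1.609] dist 0.449
```

Request:
send_rows(
  series=[
    [-0.61, -0.22, 0.89, 0, 1],
    [-0.61, -0.22, 0.89, 0, 1],
    [-0.61, -0.22, 0.89, 0, 1],
    [-0.61, -0.22, 0.89, 0, 1],
    [-0.61, -0.22, 0.89, 0, 1],
    [-0.61, -0.22, 0.89, 0, 1],
    [-0.61, -0.22, 0.89, 0, 1],
    [-0.61, -0.22, 0.89, 0, 1],
    [-0.61, -0.22, 0.89, 0, 1],
    [-0.61, -0.22, 0.89, 0, 1],
  ],
)

```text
t: 8.25
eef_pos: [0.4599, 0.0397, 0.4034]
eef_rot: [179.0, -24.7, -13.7]
ft_force: [1.4, 0.1, -0.7]
grip_width: 0.0854
```

```bash
python3 go.py .50 .03 .22
```

```text
grasp [0.4611 0.0394 0.4007] rot [179.  -24.7 -13.7] q [ -27.   -2.    5.  127.   25.   38. -143.] t 8.25 w 0.0854 zax [ 0.401 -0.116 -0.909]
[0.5  0.03 0.22] shares [-0.156 -0.013  0.723] dist 0.185
```

q7 is near its limit (-143°). A half turn of the jaws gives the same grasp with plenty of margin, so I'll flip here in free space.

Request:
send_rows(
  series=[
    [0, 0, 0, -0.1, 1],
    [0, 0, 0, -0.2, 1],
    [0, 0, 0, -0.24, 1],
    [0, 0, 0, -0.24, 1],
    [0, 0, 0, -0.24, 1],
    [0, 0, 0, -0.24, 1],
    [0, 0, 0, -0.24, 1],
    [0, 0, 0, -0.24, 1],
    [0, 0, 0, -0.24, 1],
    [0, 0, 0, -0.24, 1],
  ],
)

```text
t: 9.25
eef_pos: [0.4604, 0.0396, 0.4046]
eef_rot: [155.2, -0.7, 72.5]
ft_force: [0.3, -0.1, 0.3]
grip_width: 0.0852
```

Request:
send_rows(
  series=[
    [0, 0, 0, -0.1, 1],
    [0, 0, 0, -0.2, 1],
    [0, 0, 0, -0.25, 1],
    [0, 0, 0, -0.25, 1],
    [0, 0, 0, -0.25, 1],
    [0, 0, 0, -0.25, 1],
    [0, 0, 0, -0.25, 1],
    [0, 0, 0, -0.25, 1],
    [0, 0, 0, -0.25, 1],
    [0, 0, 0, -0.25, 1],
  ],
)

```text
t: 10.25
eef_pos: [0.4609, 0.0394, 0.4058]
eef_rot: [177.3, 24.7, 157.7]
ft_force: [0.4, 1.2, 0.4]
grip_width: 0.0855
```

```bash
python3 go.py .50 .03 .22
```

```text
grasp [0.4621 0.0391 0.403 ] rot [177.3  24.7 157.7] q [-35.  -3.  13. 127.  26.  39.  28.] t 10.25 w 0.0855 zax [ 0.405 -0.115 -0.907]
[0.5  0.03 0.22] shares [ 0.166 -0.011  0.73 ] dist 0.187
```

Request:
send_rows(
  series=[
    [0.17, -0.01, 0.73, -0.016, 1],
    [0.17, -0.01, 0.73, -0.016, 1],
    [0.17, -0.01, 0.73, -0.016, 1],
    [0.17, -0.01, 0.73, -0.016, 1],
    [0.17, -0.01, 0.73, -0.016, 1],
    [0.17, -0.01, 0.73, -0.016, 1],
    [0.17, -0.01, 0.73, -0.016, 1],
    [0.17, -0.01, 0.73, -0.016, 1],
    [0.17, -0.01, 0.73, -0.016, 1],
    [0.17, -0.01, 0.73, -0.016, 1],
  ],
)

```text
t: 11.25
eef_pos: [0.4984, 0.031, 0.2233]
eef_rot: [179.8, 24.9, 164.0]
ft_force: [-0.6, 0.5, 0.6]
grip_width: 0.0857
```

```bash
python3 go.py .525 .022 .204  .576 .008 .092
python3 - <<'E'
from h import *
im=env.get_image("scene"); cv2.imwrite("pics/s1.png",cv2.resize(im["frame"][80:280,130:400],(800,593),interpolation=cv2.INTER_CUBIC))
E
```

```text
grasp [0.4997 0.0307 0.2205] rot [179.8  24.9 164. ] q [-36.  18.  23. 139.  68.   6.  -9.] t 11.25 w 0.0857 zax [ 0.406 -0.113 -0.907]
[0.525 0.022 0.204] shares [-0.069 -0.006  0.105] dist 0.031
[0.576 0.008 0.092] shares [-0.072 -0.005  0.601] dist 0.151
```

View pics/s1.png

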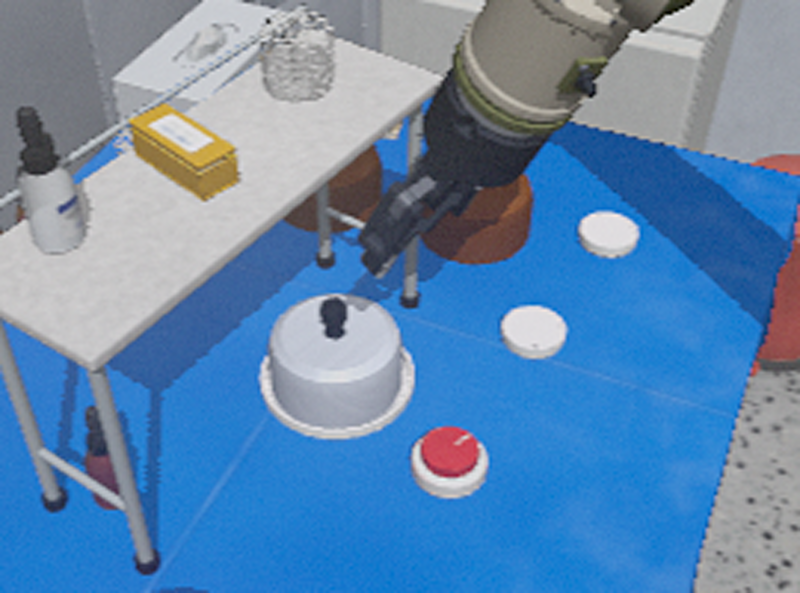

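The crop shows the gripper at (385,250) in front of the shelf edge, in line with the knob at (334,312). The wrist (q6≈6°) is near its limit, so I'll advance partway and check that the arm follows.

Request:
send_rows(
  series=[
    [-0.07, 0, 0.05, 0, 1],
    [-0.07, 0, 0.1, 0, 1],
    [-0.07, 0, 0.15, 0, 1],
    [-0.07, 0, 0.2, 0, 1],
    [-0.07, 0, 0.22, 0, 1],
    [-0.07, 0, 0.22, 0, 1],
    [-0.07, 0, 0.22, 0, 1],
    [-0.07, 0, 0.22, 0, 1],
    [-0.07, 0, 0.22, 0, 1],
    [-0.07, 0, 0.22, 0, 1],
  ],
)

```text
t: 12.3
eef_pos: [0.5359, 0.0207, 0.1809]
eef_rot: [179.8, 25.0, 164.1]
ft_force: [0.4, 0.3, -0.1]
grip_width: 0.0857
```

```bash
python3 go.py .577 .008 .092
```

```text
grasp [0.5372 0.0204 0.1782] rot [179.8  25.  164.1] q [-20.  24.   6. 137. 105.  10. -44.] t 12.3 w 0.0857 zax [ 0.407 -0.113 -0.907]
[0.577 0.008 0.092] shares [-0.006 -0.005  0.383] dist 0.096
```

Request:
send_rows(
  series=[
    [-0.006, -0.005, 0.08, 0, 1],
    [-0.006, -0.005, 0.16, 0, 1],
    [-0.006, -0.005, 0.24, 0, 1],
    [-0.006, -0.005, 0.31, 0, 1],
    [-0.006, -0.005, 0.375, 0, 1],
    [-0.006, -0.005, 0.375, 0, 1],
    [-0.006, -0.005, 0.375, 0, 1],
    [-0.006, -0.005, 0.375, 0, 1],
    [-0.006, -0.005, 0.375, 0, 1],
    [-0.006, -0.005, 0.375, 0, 1],
  ],
)

```text
t: 13.3
eef_pos: [0.5751, 0.0088, 0.0974]
eef_rot: [179.8, 25.0, 164.1]
ft_force: [-0.2, 0.0, 0.1]
grip_width: 0.0854
```

```bash
python3 go.py .577 .008 .092
python3 - <<'E'
from h import *
im=env.get_image("scene"); im2=env.get_image("top")
cv2.imwrite("pics/s2.png",np.hstack([cv2.resize(im["frame"][120:240,190:310],(400,400),interpolation=cv2.INTER_CUBIC),cv2.resize(im2["frame"][140:240,200:300],(400,400),interpolation=cv2.INTER_CUBIC)]))
E
```

```text
grasp [0.5763 0.0085 0.0947] rot [179.8  25.  164.1] q [ -4.  36. -12. 134. 123.  22. -60.] t 13.3 w 0.0854 zax [ 0.408 -0.113 -0.906]
[0.577 0.008 0.092] shares [ 0.002 -0.001  0.011] dist 0.003
```

View pics/s2.png

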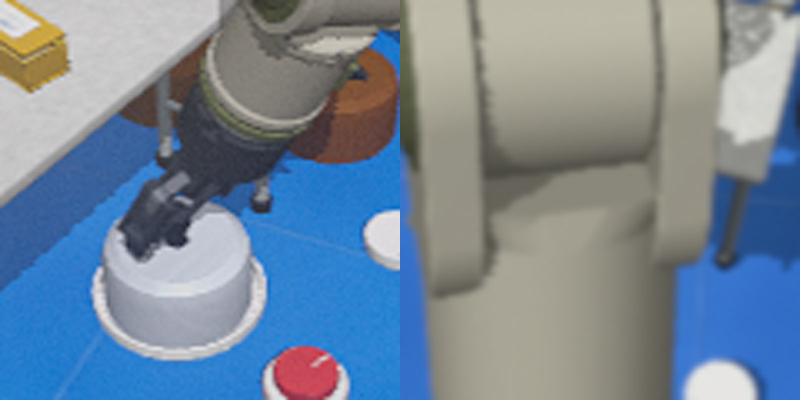

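Left half: the fingers straddle the knob around (160,225), and the wrist clears the board edge. Closing.

Request:
send_rows(
  series=[
    [0, 0, 0, 0, 0],
    [0, 0, 0, 0, 0],
    [0, 0, 0, 0, 0],
    [0, 0, 0, 0, 0],
    [0, 0, 0, 0, 0],
    [0, 0, 0, 0, 0],
    [0, 0, 0, 0, 0],
    [0, 0, 0, 0, 0],
    [-0.01, 0, -0.02, 0, 0],
    [-0.02, 0, -0.04, 0, 0],
  ],
)

```text
t: 14.4
eef_pos: [0.575, 0.0086, 0.1081]
eef_rot: [179.8, 24.9, 164.1]
ft_force: [1.0, -0.2, -2.6]
grip_width: 0.0214
```

```bash
python3 go.py .565 .012 .135 .50 .025 .15 .47 .20 .15; tail -1 /dev/null; python3 -c "
from h import *;s=env.observe();print(s['ft_force'])"
```

```text
grasp [0.5762 0.0082 0.1054] rot [179.8  24.9 164.1] q [ -6.  34. -10. 134. 121.  20. -58.] t 14.4 w 0.0214 zax [ 0.406 -0.113 -0.907]
[0.565 0.012 0.135] shares [-0.007  0.003 -0.127] dist 0.032
[0.5   0.025 0.15 ] shares [ 0.207 -0.018 -0.293] dist 0.09
[0.47 0.2  0.15] shares [ 0.486  0.622 -0.421] dist 0.224
[ 1.03300882 -0.17197209 -2.61041042]
```

Request:
send_rows(
  series=[
    [-0.003, 0, -0.04, 0, 0],
    [-0.005, 0, -0.08, 0, 0],
    [-0.007, 0.003, -0.127, 0, 0],
    [-0.007, 0.003, -0.127, 0, 0],
    [-0.007, 0.003, -0.127, 0, 0],
    [0.05, 0, -0.17, 0, 0],
    [0.1, -0.005, -0.21, 0, 0],
    [0.15, -0.01, -0.25, 0, 0],
    [0.207, -0.018, -0.293, 0, 0],
    [0.207, -0.018, -0.293, 0, 0],
  ],
)

```text
t: 15.4
eef_pos: [0.496, 0.0255, 0.1529]
eef_rot: [179.9, 24.8, 164.2]
ft_force: [0.3, -0.6, -3.5]
grip_width: 0.0215
```

```bash
python3 go.py .47 .20 .15  .47 .20 .093; python3 -c "
from h import *;s=env.observe();print(s['ft_force'])"
```

```text
grasp [0.4973 0.0251 0.1502] rot [179.9  24.8 164.2] q [-10.  26. -10. 142. 117.  20. -59.] t 15.4 w 0.0215 zax [ 0.404 -0.112 -0.908]
[0.47 0.2  0.15] shares [ 0.269  0.643 -0.122] dist 0.177
[0.47  0.2   0.093] shares [0.364 0.643 0.085] dist 0.186
[ 0.33583568 -0.61707491 -3.51077982]
```

Request:
send_rows(
  series=[
    [0.07, 0.16, -0.03, 0, 0],
    [0.13, 0.32, -0.06, 0, 0],
    [0.2, 0.48, -0.09, 0, 0],
    [0.27, 0.64, -0.12, 0, 0],
    [0.27, 0.64, -0.12, 0, 0],
    [0.27, 0.64, -0.12, 0, 0],
    [0.27, 0.64, -0.12, 0, 0],
    [0.27, 0.64, -0.12, 0, 0],
    [0.27, 0.64, -0.12, 0, 0],
    [0.27, 0.64, -0.12, 0, 0],
  ],
)

```text
t: 16.4
eef_pos: [0.4687, 0.1986, 0.1522]
eef_rot: [179.9, 24.8, 164.1]
ft_force: [-0.5, -0.7, -3.0]
grip_width: 0.0216
```

```bash
python3 go.py .47 .20 .095 ; python3 - <<'E'
from m import *
im=env.get_image("scene"); f=im["frame"]
W=cloud(im)
k=(W[...,2]>.03)&(W[...,2]<.15)&(abs(W[...,0]-.47)<.12)&(abs(W[...,1]-.2)<.1)
ys,xs=np.nonzero(k); print(xs.min(),xs.max(),ys.min(),ys.max())
y0,x0=int(ys.mean()),int(xs.mean())
cv2.imwrite("pics/s3.png",cv2.resize(f[y0-90:y0+90,max(0,x0-120):x0+120],(800,600),interpolation=cv2.INTER_CUBIC))
# cover tilt: fit plane to light-grey top pixels near cover
g=f.astype(int); m=k&(g.max(2)-g.min(2)<30)&(g.min(2)>120)&(W[...,2]>.09)&(W[...,2]<.14)
p=W[m]; A=np.c_[p[:,:2],np.ones(len(p))]
for _ in range(4):
    c=np.linalg.lstsq(A,p[:,2],rcond=None)[0]; r=abs(A@c-p[:,2]); i=r<max(.004,np.median(r)*1.5); A,p=A[i],p[i]
print(len(p),"slope",c[:2].round(3),"mean z",p[:,2].mean().round(4),p.mean(0).round(3))
E
```

```text
grasp [0.4699 0.1983 0.1494] rot [179.9  24.8 164.1] q [-36.  28.  -8. 137.  87.  25. -52.] t 16.4 w 0.0216 zax [ 0.404 -0.113 -0.908]
[0.47  0.2   0.095] shares [0.093 0.006 0.197] dist 0.054
180 277 228 300
1041 slope [ 0.023 -0.062] mean z 0.1194 [0.467 0.208 0.119]
```

View pics/s3.png

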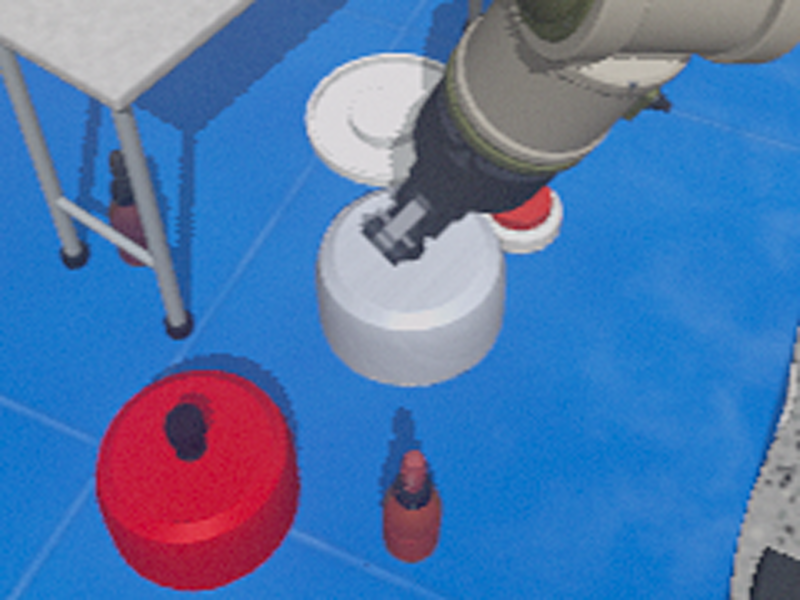

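Cover hangs upright at (410,280) in the crop, clear of the bottle and the red cover; the chamber is uncovered, with the dish visible at (388,112). I'll lower it.

Request:
send_rows(
  series=[
    [0.03, 0, 0.06, 0, 0],
    [0.055, 0, 0.12, 0, 0],
    [0.075, 0, 0.16, 0, 0],
    [0.085, 0, 0.185, 0, 0],
    [0.092, 0, 0.197, 0, 0],
    [0.096, 0, 0.205, 0, 0],
    [0.099, 0, 0.211, 0, 0],
    [0.101, 0, 0.214, 0, 0],
    [0.101, 0, 0.214, 0, 0],
    [0.101, 0, 0.214, 0, 0],
  ],
)

```text
t: 17.45
eef_pos: [0.4683, 0.199, 0.0933]
eef_rot: [179.9, 24.8, 164.1]
ft_force: [-1.3, -1.0, 1.2]
grip_width: 0.0214
```

```bash
python3 go.py .47 .20 .09 ; python3 -c "
from h import *;s=env.observe();print(s['ft_force'])"
```

```text
grasp [0.4695 0.1987 0.0906] rot [179.9  24.8 164.1] q [-33.  36. -12. 139. 105.  29. -72.] t 17.45 w 0.0214 zax [ 0.405 -0.113 -0.908]
[0.47 0.2  0.09] shares [0.001 0.006 0.002] dist 0.002
[-1.28136315 -1.01728566  1.24650608]
```

Contact (+1.2 N): the cover is standing. Open and back off along the tool axis.

Request:
send_rows(
  series=[
    [0, 0, 0, 0, 0.8],
    [0, 0, 0, 0, 0.8],
    [0, 0, 0, 0, 0.8],
    [0, 0, 0, 0, 0.8],
    [0, 0, 0, 0, 0.8],
    [0, 0, 0, 0, 0.8],
    [0, 0, -0.1, 0, 0.8],
    [0, 0, -0.25, 0, 0.8],
    [0, 0, -0.4, 0, 0.8],
    [0, 0, -0.5, 0, 0.8],
  ],
)

```text
t: 18.45
eef_pos: [0.4167, 0.2136, 0.2083]
eef_rot: [179.8, 24.8, 164.1]
ft_force: [-0.2, 0.2, -1.2]
grip_width: 0.0685
```

```bash
python3 go.py .42 -.25 .2 ; python3 - <<'E'
from m import *
# bottom dish & tray from scene view now; cover flatness
for n in("scene","top"):
    im=env.get_image(n); f=im["frame"]; W=cloud(im); g=f.astype(int)
    wh=(g.min(2)>130)&(g.max(2)-g.min(2)<40)
    r=np.hypot(W[...,0]-.578,W[...,1]-.008)
    for nm,lo,hi,rm in(("dish",.0135,.024,.048),("trayrim",.007,.02,.085)):
        k=wh&(W[...,2]>lo)&(W[...,2]<hi)&(r<rm)&((r>.058)if nm!="dish" else True)
        ys,xs=np.nonzero(k); 
        if len(xs)<20: print(n,nm,len(xs)); continue
        P=np.array([ray(im,a,b,.019 if nm=="dish" else .012)[:2] for a,b in zip(xs,ys)],np.float32)
        c,R=cv2.minEnclosingCircle(P); print(n,nm,len(P),np.round(c,4),round(R,4),P.mean(0).round(4),P.min(0).round(3),P.max(0).round(3))
    k=(np.hypot(W[...,0]-.47,W[...,1]-.2)<.06)&(g.max(2)-g.min(2)<30)&(g.min(2)>120)&(W[...,2]>.05)&(W[...,2]<.075)
    p=W[k]; 
    if len(p)>50:
        A=np.c_[p[:,:2],np.ones(len(p))]; c=np.linalg.lstsq(A,p[:,2],rcond=None)[0]; print("cover slope",c[:2].round(3),np.median(p,0).round(3))
    cv2.imwrite(f"pics/{n}4.png",f)
E
```

```text
grasp [0.4179 0.2133 0.2056] rot [179.8  24.8 164.1] q [-43.  19.  -7. 138.  67.  27. -37.] t 18.45 w 0.0685 zax [ 0.405 -0.112 -0.908]
[ 0.42 -0.25  0.2 ] shares [-0.458 -1.781  0.231] dist 0.463
scene dish 316 [0.5808 0.0127] 0.0321 [0.5806 0.0132] [ 0.55  -0.019] [0.611 0.044]
scene trayrim 263 [0.5785 0.0073] 0.0712 [0.5796 0.0112] [ 0.51  -0.063] [0.649 0.078]
cover slope [ 0.016 -0.042] [0.465 0.211 0.061]
top dish 211 [0.5813 0.0093] 0.0308 [0.5811 0.0095] [ 0.551 -0.019] [0.612 0.038]
top trayrim 159 [0.5795 0.0039] 0.0699 [0.5838 0.005 ] [ 0.513 -0.063] [0.649 0.073]
cover slope [0.013 0.012] [0.478 0.183 0.061]
```

```bash
python3 go.py .45 .01 .36 .44 -.2 .36; python3 - <<'E'
from m import *
im=env.get_image("top"); D=np.load("top0.npz"); W,g=D["W"],D["frame"].astype(int)
im2=env.get_image("scene"); D2=np.load("scene0.npz")
for I,W,g in((im,D["W"],D["frame"].astype(int)),(im2,D2["W"],D2["frame"].astype(int))):
  for x,y in((.4345,-.1215),(.409,-.29)):
    k=(g.min(2)>130)&(g.max(2)-g.min(2)<40)&(W[...,2]>.0095)&(W[...,2]<.02)&(np.hypot(W[...,0]-x,W[...,1]-y)<.045)
    ys,xs=np.nonzero(k); P=np.array([ray(I,a,b,.015)[:2] for a,b in zip(xs,ys)],np.float32)
    c,R=cv2.minEnclosingCircle(P); print(np.round(c,4),round(R,4),P.mean(0).round(4))
E
```

```text
grasp [0.4184 0.2139 0.2067] rot [179.6  24.9 164. ] q [-43.  19.  -7. 138.  67.  27. -38.] t 18.55 w 0.0682 zax [ 0.407 -0.109 -0.907]
[0.45 0.01 0.36] shares [-0.572 -0.746 -0.415] dist 0.257
[ 0.44 -0.2   0.36] shares [-0.746 -1.566 -0.34 ] dist 0.442
[ 0.4349 -0.1213] 0.0303 [ 0.4343 -0.1217]
[ 0.4096 -0.291 ] 0.0308 [ 0.4095 -0.2916]
[ 0.4348 -0.1187] 0.0319 [ 0.4342 -0.1183]
[ 0.408  -0.2873] 0.0328 [ 0.4091 -0.2879]
```

Request:
send_rows(
  series=[
    [-0.2, -0.1, -0.3, 0, 1],
    [-0.57, -0.75, -0.42, 0, 1],
    [-0.57, -0.75, -0.42, 0, 1],
    [-0.57, -0.75, -0.42, 0, 1],
    [-0.57, -0.75, -0.42, 0, 1],
    [-0.57, -0.75, -0.42, 0, 1],
    [-0.57, -0.75, -0.42, 0, 1],
    [-0.57, -0.75, -0.42, 0, 1],
    [-0.57, -0.75, -0.42, 0, 1],
    [-0.57, -0.75, -0.42, 0, 1],
  ],
)

```text
t: 19.65
eef_pos: [0.4483, 0.0101, 0.3605]
eef_rot: [179.9, 24.8, 164.2]
ft_force: [-0.4, -0.6, 0.3]
grip_width: 0.0855
```

```bash
python3 go.py .43 -.24 .25
```

```text
grasp [0.4495 0.0098 0.3578] rot [179.9  24.8 164.2] q [-15.  -1.  -3. 132.  27.  30.  35.] t 19.65 w 0.0855 zax [ 0.404 -0.112 -0.908]
[ 0.43 -0.24  0.25] shares [ 0.002 -0.984  0.472] dist 0.273
```

Request:
send_rows(
  series=[
    [0, -0.98, 0.47, 0, 1],
    [0, -0.98, 0.47, 0, 1],
    [0, -0.98, 0.47, 0, 1],
    [0, -0.98, 0.47, 0, 1],
    [0, -0.98, 0.47, 0, 1],
    [0, -0.98, 0.47, 0, 1],
    [0, -0.98, 0.47, 0, 1],
    [0, -0.98, 0.47, 0, 1],
    [0, -0.98, 0.47, 0, 1],
    [0, -0.98, 0.47, 0, 1],
  ],
)

```text
t: 20.65
eef_pos: [0.4296, -0.2383, 0.254]
eef_rot: [179.8, 24.6, 164.2]
ft_force: [-0.1, -0.2, -0.2]
grip_width: 0.0853
```

```bash
python3 go.py .376 -.281 .085 .404 -.2886 .022
```

```text
grasp [ 0.4308 -0.2386  0.2513] rot [179.8  24.6 164.2] q [ 36.  13. -13. 137.  -3.   6. 101.] t 20.65 w 0.0853 zax [ 0.402 -0.11  -0.909]
[ 0.376 -0.281  0.085] shares [ 0.427 -0.225  0.535] dist 0.18
[ 0.404  -0.2886  0.022 ] shares [ 0.426 -0.225  0.813] dist 0.236
```

```bash
python3 go.py .404 -.2886 .08
```

```text
grasp [ 0.4308 -0.2386  0.2513] rot [179.8  24.6 164.2] q [ 36.  13. -13. 137.  -3.   6. 101.] t 20.65 w 0.0853 zax [ 0.402 -0.11  -0.909]
[ 0.404  -0.2886  0.08  ] shares [ 0.33  -0.224  0.602] dist 0.18
```

Request:
send_rows(
  series=[
    [0.08, -0.15, 0.15, 0, 1],
    [0.16, -0.22, 0.3, 0, 1],
    [0.24, -0.22, 0.45, 0, 1],
    [0.33, -0.22, 0.6, 0, 1],
    [0.33, -0.22, 0.6, 0, 1],
    [0.33, -0.22, 0.6, 0, 1],
    [0.33, -0.22, 0.6, 0, 1],
    [0.33, -0.22, 0.6, 0, 1],
    [0.33, -0.22, 0.6, 0, 1],
    [0.33, -0.22, 0.6, 0, 1],
  ],
)

```text
t: 21.65
eef_pos: [0.3857, -0.2857, 0.1055]
eef_rot: [-177.8, 21.7, 165.7]
ft_force: [-0.2, -1.0, -1.8]
grip_width: 0.0856
```

```bash
python3 go.py .404 -.2886 .08  .404 -.2886 .022
```

```text
grasp [ 0.3867 -0.2861  0.1027] rot [-177.8   21.7  165.7] q [ 63.  38. -45. 143. 123.  26. -16.] t 21.65 w 0.0856 zax [ 0.348 -0.128 -0.929]
[ 0.404  -0.2886  0.08  ] shares [-0.031  0.012  0.11 ] dist 0.029
[ 0.404  -0.2886  0.022 ] shares [0.055 0.02  0.325] dist 0.083
```

Request:
send_rows(
  series=[
    [-0.03, 0.01, 0.11, 0.015, 1],
    [-0.03, 0.01, 0.11, 0.015, 1],
    [-0.03, 0.01, 0.11, 0.015, 1],
    [-0.03, 0.01, 0.11, 0.015, 1],
    [-0.03, 0.01, 0.11, 0.015, 1],
    [-0.02, 0.01, 0.14, 0.015, 1],
    [-0.01, 0.01, 0.17, 0.015, 1],
    [0.0, 0.014, 0.2, 0.015, 1],
    [0.0, 0.014, 0.2, 0.015, 1],
    [0.0, 0.014, 0.2, 0.015, 1],
  ],
)

```text
t: 22.65
eef_pos: [0.4038, -0.2884, 0.0584]
eef_rot: [180.0, 21.7, 159.9]
ft_force: [0.1, 0.1, 0.3]
grip_width: 0.0852
```

```bash
python3 go.py .404 -.2886 .022; python3 - <<'E'
from h import *
im=env.get_image("scene"); cv2.imwrite("pics/s5.png",cv2.resize(im["frame"][100:210,260:400],(800,629))[:600])
E
```

```text
grasp [ 0.4048 -0.2888  0.0556] rot [180.   21.7 159.9] q [ 63.  47. -47. 142. 126.  35. -22.] t 22.65 w 0.0852 zax [ 0.347 -0.127 -0.929]
[ 0.404  -0.2886  0.022 ] shares [ 0.053 -0.001  0.124] dist 0.034
```

View pics/s5.png

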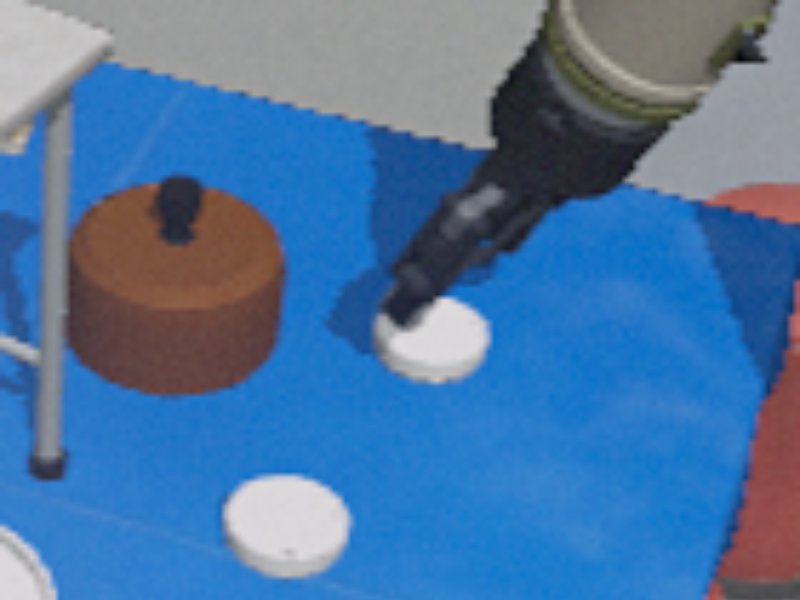

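The tilted gripper stands over dish B (crop (432,338)), with the near finger at (405,300) as expected at this height. I'll lower and grip.

Request:
send_rows(
  series=[
    [0.02, 0, 0.04, 0, 1],
    [0.04, 0, 0.08, 0, 1],
    [0.05, 0, 0.11, 0, 1],
    [0.053, 0, 0.124, 0, 1],
    [0.053, 0, 0.124, 0, 1],
    [0.053, 0, 0.124, 0, 0],
    [0.053, 0, 0.124, 0, 0],
    [0.053, 0, 0.124, 0, 0],
    [0.053, 0, 0.124, 0, 0],
    [0.053, 0, 0.124, 0, 0],
  ],
)

```text
t: 23.7
eef_pos: [0.4028, -0.2881, 0.0261]
eef_rot: [-179.9, 21.8, 159.9]
ft_force: [-5.0, 0.9, 14.3]
grip_width: 0.0561
```

```bash
python3 st.py; python3 go.py .42 -.28 .15 
```

```text
t 23.7
q [ 63.1621  51.9105 -47.9437 142.5681 129.416   40.114  -24.5848]
eef_pos [ 0.4028 -0.2881  0.0261]
eef_rot [-179.9271   21.8056  159.9432]
ft_force [-5.0199  0.8685 14.2971]
grip_width 0.0561
grasp [ 0.4039 -0.2885  0.0234] rot [-179.9   21.8  159.9] q [ 63.  52. -48. 143. 129.  40. -25.] t 23.7 w 0.0561 zax [ 0.348 -0.129 -0.928]
[ 0.42 -0.28  0.15] shares [-0.234  0.054 -0.452] dist 0.128
```

```bash
python3 go.py .404 -.288 .07 .43 -.24 .08 .455 -.185 .08 .48 -.13 .08
```

```text
grasp [ 0.4039 -0.2885  0.0234] rot [-179.9   21.8  159.9] q [ 63.  52. -48. 143. 129.  40. -25.] t 23.7 w 0.0561 zax [ 0.348 -0.129 -0.928]
[ 0.404 -0.288  0.07 ] shares [-0.069  0.002 -0.173] dist 0.047
[ 0.43 -0.24  0.08] shares [-0.113  0.218 -0.199] dist 0.079
[ 0.455 -0.185  0.08 ] shares [-0.131  0.459 -0.192] dist 0.129
[ 0.48 -0.13  0.08] shares [-0.148  0.7   -0.186] dist 0.185
```

Request:
send_rows(
  series=[
    [-0.02, 0, -0.05, 0, 0],
    [-0.04, 0, -0.1, 0, 0],
    [-0.07, 0, -0.17, 0, 0],
    [-0.09, 0.1, -0.185, 0, 0],
    [-0.11, 0.22, -0.2, 0, 0],
    [-0.12, 0.34, -0.195, 0, 0],
    [-0.13, 0.46, -0.19, 0, 0],
    [-0.14, 0.58, -0.19, 0, 0],
    [-0.148, 0.7, -0.186, 0, 0],
    [-0.148, 0.7, -0.186, 0, 0],
  ],
)

```text
t: 24.7
eef_pos: [0.4815, -0.1255, 0.0838]
eef_rot: [179.9, 21.9, 160.2]
ft_force: [-0.2, -0.7, -0.7]
grip_width: 0.056
```

```bash
python3 go.py .53 -.02 .08 .574 .013 .06 .574 .013 .0435; python3 - <<'E'
from m import *
im=env.get_image("scene"); f=im["frame"]; W=cloud(im); g=f.astype(int)
k=(g.min(2)>140)&(g.max(2)-g.min(2)<40)&(np.hypot(W[...,0]-.487,W[...,1]+.13)<.045)&(W[...,2]>.045)&(W[...,2]<.09)
p=W[k]; print(len(p)); A=np.c_[p[:,:2],np.ones(len(p))]
for _ in range(4):
    c=np.linalg.lstsq(A,p[:,2],rcond=None)[0]; r=abs(A@c-p[:,2]); i=r<max(.003,np.median(r)*1.5); A,p=A[i],p[i]
print("slope",c[:2].round(3),p.mean(0).round(4),len(p), cv2.minEnclosingCircle(p[:,:2].astype(np.float32)))
cv2.imwrite("pics/s6.png",cv2.resize(f[130:260,220:380],(800,600),interpolation=cv2.INTER_CUBIC))
E
```

```text
grasp [ 0.4826 -0.1258  0.081 ] rot [179.9  21.9 160.2] q [ 40.  45. -54. 142. 111.  44. -35.] t 24.7 w 0.056 zax [ 0.352 -0.125 -0.928]
[ 0.53 -0.02  0.08] shares [-0.031  0.463  0.018] dist 0.116
[0.574 0.013 0.06 ] shares [-0.113  0.646  0.137] dist 0.168
[0.574  0.013  0.0435] shares [-0.089  0.646  0.199] dist 0.17
112
slope [-0.003 -0.041] [ 0.4725 -0.1235  0.0718] 70 ((0.4834139347076416, -0.12212401628494263), 0.030836809426546097)
```

View pics/s6.png

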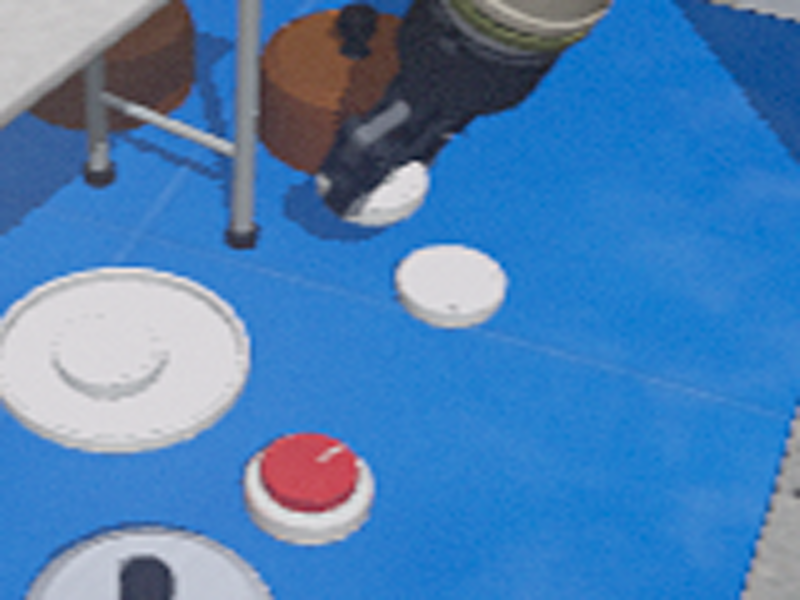

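Dish B is held level at crop (395,195). Moving over the chamber (bottom dish at (110,350)).

```bash
python3 go.py .576 .012 .065
```

```text
grasp [ 0.4812 -0.1279  0.0806] rot [-180.    21.9  160.1] q [ 41.  45. -54. 142. 111.  44. -35.] t 24.75 w 0.0559 zax [ 0.35  -0.127 -0.928]
[0.576 0.012 0.065] shares [-0.131  0.655  0.12 ] dist 0.17
```

Request:
send_rows(
  series=[
    [-0.01, 0.12, 0.005, 0, 0],
    [-0.02, 0.24, 0.01, 0, 0],
    [-0.03, 0.36, 0.018, 0, 0],
    [-0.04, 0.46, 0.02, 0, 0],
    [-0.07, 0.53, 0.05, 0, 0],
    [-0.1, 0.6, 0.09, 0, 0],
    [-0.12, 0.645, 0.12, 0, 0],
    [-0.12, 0.645, 0.12, 0, 0],
    [-0.12, 0.645, 0.12, 0, 0],
    [-0.12, 0.645, 0.12, 0, 0],
  ],
)

```text
t: 25.75
eef_pos: [0.5707, 0.0097, 0.0667]
eef_rot: [-179.9, 21.8, 160.1]
ft_force: [-0.2, -0.0, 0.2]
grip_width: 0.0557
```

```bash
python3 go.py .576 .012 .05 .576 .012 .0425; python3 - <<'E'
from m import *
for n in("scene","top"):
    im=env.get_image(n); cv2.imwrite(f"pics/{n}7.png",im["frame"])
E
```

```text
grasp [0.5717 0.0093 0.0639] rot [-179.9   21.8  160.1] q [ 22.  49. -54. 131. 100.  50. -37.] t 25.75 w 0.0557 zax [ 0.349 -0.128 -0.928]
[0.576 0.012 0.05 ] shares [0.009 0.016 0.056] dist 0.015
[0.576  0.012  0.0425] shares [0.02  0.016 0.084] dist 0.022
```

Request:
send_rows(
  series=[
    [0.005, 0.01, 0.03, 0, 0],
    [0.01, 0.016, 0.056, 0, 0],
    [0.013, 0.016, 0.065, 0, 0],
    [0.016, 0.016, 0.072, 0, 0],
    [0.018, 0.016, 0.078, 0, 0],
    [0.02, 0.016, 0.082, 0, 0],
    [0.021, 0.016, 0.085, 0, 0],
    [0.021, 0.016, 0.085, 0, 0],
    [0.021, 0.016, 0.085, 0, 0],
    [0.021, 0.016, 0.085, 0, 0],
  ],
)

```text
t: 26.85
eef_pos: [0.5752, 0.0127, 0.0454]
eef_rot: [-180.0, 21.9, 160.1]
ft_force: [-2.3, -0.1, 3.8]
grip_width: 0.056
```

```bash
python3 st.py; python3 go.py .576 .012 .0425; python3 - <<'E'
from m import *
im=env.get_image("scene"); cv2.imwrite("pics/s8.png",cv2.resize(im["frame"][145:225,200:306],(800,600),interpolation=cv2.INTER_CUBIC))
E
```

```text
t 26.85
q [ 21.6157  52.0554 -53.0877 131.1998 103.1057  51.4771 -38.86  ]
eef_pos [0.5752 0.0127 0.0454]
eef_rot [-179.9507   21.8839  160.1281]
ft_force [-2.2791 -0.1237  3.7606]
grip_width 0.056
grasp [0.5763 0.0123 0.0426] rot [-180.    21.9  160.1] q [ 22.  52. -53. 131. 103.  51. -39.] t 26.85 w 0.056 zax [ 0.35  -0.128 -0.928]
[0.576  0.012  0.0425] shares [ 0.001 -0.002  0.   ] dist 0.0
```

View pics/s8.png

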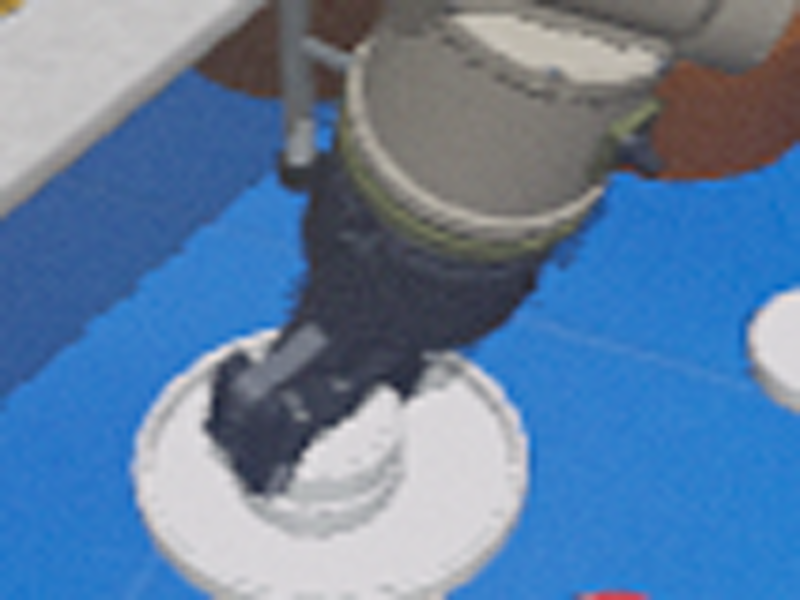

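Dish B sits on the bottom dish (crop (345,445) over (320,510)), 3.8 N contact. Releasing, then backing out along the tool axis.

Request:
send_rows(
  series=[
    [0, 0, 0, 0, 1],
    [0, 0, 0, 0, 1],
    [0, 0, 0, 0, 1],
    [0, 0, 0, 0, 1],
    [0, 0, 0, 0, 1],
    [0, 0, 0, 0, 1],
    [0, 0, -0.1, 0, 1],
    [0, 0, -0.2, 0, 1],
    [0, 0, -0.3, 0, 1],
    [0, 0, -0.4, 0, 1],
  ],
)

```text
t: 27.9
eef_pos: [0.5397, 0.0257, 0.1389]
eef_rot: [-179.9, 21.9, 160.1]
ft_force: [-0.3, 0.0, 0.9]
grip_width: 0.0851
```

```bash
cat > pile.py <<'E'
from m import *; import sys
H=float(sys.argv[1]); no=sys.argv[2]
for n in("scene","top"):
    im=env.get_image(n); f=im["frame"]; W=cloud(im); g=f.astype(int)
    k=(g.min(2)>130)&(g.max(2)-g.min(2)<40)&(np.hypot(W[...,0]-.58,W[...,1]-.01)<.048)&(W[...,2]>H-.006)&(W[...,2]<H+.006)
    ys,xs=np.nonzero(k)
    if len(xs)<30: print(n,len(xs)); continue
    P=np.array([ray(im,a,b,H)[:2] for a,b in zip(xs,ys)],np.float32); c,R=cv2.minEnclosingCircle(P)
    print(n,len(P),np.round(c,4),round(R,4),"mean",P.mean(0).round(4),"z",np.median(W[k][:,2]).round(4))
    x0,y0=int(xs.mean()),int(ys.mean()); cv2.imwrite(f"pics/pile_{n}{no}.png",cv2.resize(f[y0-30:y0+30,x0-40:x0+40],(400,300),interpolation=cv2.INTER_CUBIC))
E
python3 pile.py .034 1; python3 go.py .47 -.1 .25
```

```text
scene 309 [0.5802 0.0119] 0.0324 mean [0.5799 0.0121] z 0.0337
top 0
grasp [0.5413 0.0259 0.1381] rot [180.   22.1 160.2] q [ 23.  40. -58. 133.  89.  47. -32.] t 28.0 w 0.0853 zax [ 0.354 -0.127 -0.927]
[ 0.47 -0.1   0.25] shares [-0.078 -0.57  -0.452] dist 0.183
```

Pile check (same camera, same estimator): B at (0.5802, 0.0119) against the bottom dish's (0.5808, 0.0127), so within 1 mm. Dish A is too near the base to reach at this tilt. I'll let the arm untilt there, move A outward on the table, re-tilt and regrasp it.

```bash
python3 go.py .45 -.11 .13 .41 -.12 .10
```

```text
grasp [0.5413 0.0259 0.1381] rot [180.   22.1 160.2] q [ 23.  40. -58. 133.  89.  47. -32.] t 28.0 w 0.0853 zax [ 0.354 -0.127 -0.927]
[ 0.45 -0.11  0.13] shares [ 0.16  -0.635 -0.03 ] dist 0.164
[ 0.41 -0.12  0.1 ] shares [ 0.332 -0.727  0.03 ] dist 0.2
```

Request:
send_rows(
  series=[
    [0.1, -0.1, -0.03, 0, 1],
    [0.16, -0.25, -0.03, 0, 1],
    [0.16, -0.45, -0.03, 0, 1],
    [0.16, -0.63, -0.03, 0, 1],
    [0.33, -0.73, 0.03, 0, 1],
    [0.33, -0.73, 0.03, 0, 1],
    [0.33, -0.73, 0.03, 0, 1],
    [0.33, -0.73, 0.03, 0, 1],
    [0.33, -0.73, 0.03, 0, 1],
    [0.33, -0.73, 0.03, 0, 1],
  ],
)

```text
t: 29.0
eef_pos: [0.4277, -0.1241, 0.1098]
eef_rot: [-179.9, 21.3, 160.3]
ft_force: [0.4, 0.5, -0.7]
grip_width: 0.0854
```

```bash
python3 go.py .434 -.12 .06 .40 -.12 .06
```

```text
grasp [ 0.4287 -0.1244  0.107 ] rot [-179.9   21.3  160.3] q [ 51.  50. -74. 147. 101.  57. -29.] t 29.0 w 0.0854 zax [ 0.341 -0.123 -0.932]
[ 0.434 -0.12   0.06 ] shares [0.055 0.024 0.18 ] dist 0.047
[ 0.4  -0.12  0.06] shares [ 0.174 -0.022  0.134] dist 0.055
```

Request:
send_rows(
  series=[
    [0.055, 0.024, 0.06, 0, 1],
    [0.055, 0.024, 0.12, 0, 1],
    [0.055, 0.024, 0.18, 0, 1],
    [0.055, 0.024, 0.18, 0, 1],
    [0.055, 0.024, 0.18, 0, 1],
    [0.055, 0.024, 0.18, 0, 1],
    [0.055, 0.024, 0.18, 0, 1],
    [0.055, 0.024, 0.18, 0, 1],
    [0.055, 0.024, 0.18, 0, 1],
    [0.055, 0.024, 0.18, 0, 1],
  ],
)

```text
t: 30.0
eef_pos: [0.4388, -0.1212, 0.0642]
eef_rot: [-179.9, 21.0, 160.3]
ft_force: [-0.6, 0.0, 0.8]
grip_width: 0.0852
```

```bash
python3 go.py .43 -.119 .055 .43 -.119 .025
```

```text
grasp [ 0.4398 -0.1216  0.0614] rot [-179.9   21.   160.3] q [ 49.  59. -74. 147. 105.  66. -32.] t 30.0 w 0.0852 zax [ 0.337 -0.122 -0.934]
[ 0.43  -0.119  0.055] shares [ 0.047 -0.004  0.009] dist 0.012
[ 0.43  -0.119  0.025] shares [ 0.09  -0.003  0.121] dist 0.038
```

Only about 6–10 mm short at tilt 21°, so a small untilt may be enough to pick A directly.

Request:
send_rows(
  series=[
    [0.09, 0, 0.04, 0, 1],
    [0.14, 0, 0.06, 0, 1],
    [0.14, 0, 0.07, 0, 1],
    [0.14, 0, 0.08, 0, 1],
    [0.14, 0, 0.08, 0, 1],
    [0.14, 0, 0.08, 0, 1],
    [0.14, 0, 0.08, 0, 1],
    [0.14, 0, 0.08, 0, 1],
    [0.14, 0, 0.08, 0, 1],
    [0.14, 0, 0.08, 0, 1],
  ],
)

```text
t: 31.0
eef_pos: [0.4379, -0.1183, 0.0357]
eef_rot: [-179.8, 19.9, 160.3]
ft_force: [0.6, -0.0, 1.0]
grip_width: 0.0851
```

```bash
python3 go.py .430 -.119 .026
```

```text
grasp [ 0.4388 -0.1186  0.0329] rot [-179.8   19.9  160.3] q [ 48.  64. -74. 147. 107.  70. -33.] t 31.0 w 0.0851 zax [ 0.319 -0.118 -0.94 ]
[ 0.43  -0.119  0.026] shares [ 0.04  -0.013  0.015] dist 0.011
```

Request:
send_rows(
  series=[
    [0.18, -0.067, -0.045, 0, 1],
    [0.18, -0.067, -0.045, 0, 1],
    [0.18, -0.067, -0.045, 0, 1],
    [0.18, -0.067, -0.045, 0, 1],
    [0.18, -0.067, -0.045, 0, 1],
    [0.18, -0.067, -0.045, 0, 1],
    [0.18, -0.067, -0.045, 0, 1],
    [0.18, -0.067, -0.045, 0, 1],
    [0.18, -0.067, -0.045, 0, 1],
    [0.18, -0.067, -0.045, 0, 1],
  ],
)

```text
t: 32.0
eef_pos: [0.4252, -0.1288, 0.0355]
eef_rot: [-179.7, 18.1, 160.3]
ft_force: [-0.1, 0.4, 0.5]
grip_width: 0.0856
```

```bash
python3 go.py .430 -.119 .026
```

```text
grasp [ 0.4261 -0.1291  0.0327] rot [-179.7   18.1  160.3] q [ 50.  64. -74. 147. 105.  68. -30.] t 32.0 w 0.0856 zax [ 0.29  -0.11  -0.951]
[ 0.43  -0.119  0.026] shares [0.007 0.043 0.025] dist 0.013
```

Request:
send_rows(
  series=[
    [0.007, 0.043, 0.01, 0, 1],
    [0.007, 0.043, 0.02, 0, 1],
    [0.007, 0.043, 0.026, 0, 1],
    [0.007, 0.043, 0.026, 0, 1],
    [0.007, 0.043, 0.026, 0, 1],
    [0.007, 0.043, 0.026, 0, 1],
    [0.007, 0.043, 0.026, 0, 1],
    [0.007, 0.043, 0.026, 0, 1],
    [0.007, 0.043, 0.026, 0, 1],
    [0.007, 0.043, 0.026, 0, 1],
  ],
)

```text
t: 33.0
eef_pos: [0.4292, -0.1188, 0.0288]
eef_rot: [-179.7, 18.1, 160.3]
ft_force: [-0.5, -0.1, -0.3]
grip_width: 0.0856
```

```bash
python3 go.py .430 -.119 .026; python3 - <<'E'
from m import *
im=env.get_image("scene"); cv2.imwrite("pics/s9.png",cv2.resize(im["frame"][130:230,240:373],(800,600),interpolation=cv2.INTER_CUBIC))
E
```

```text
grasp [ 0.4301 -0.1192  0.0259] rot [-179.7   18.1  160.3] q [ 48.  65. -74. 147. 106.  69. -32.] t 33.0 w 0.0856 zax [ 0.29  -0.11  -0.951]
[ 0.43  -0.119  0.026] shares [ 0.     0.001 -0.   ] dist 0.0
```

View pics/s9.png

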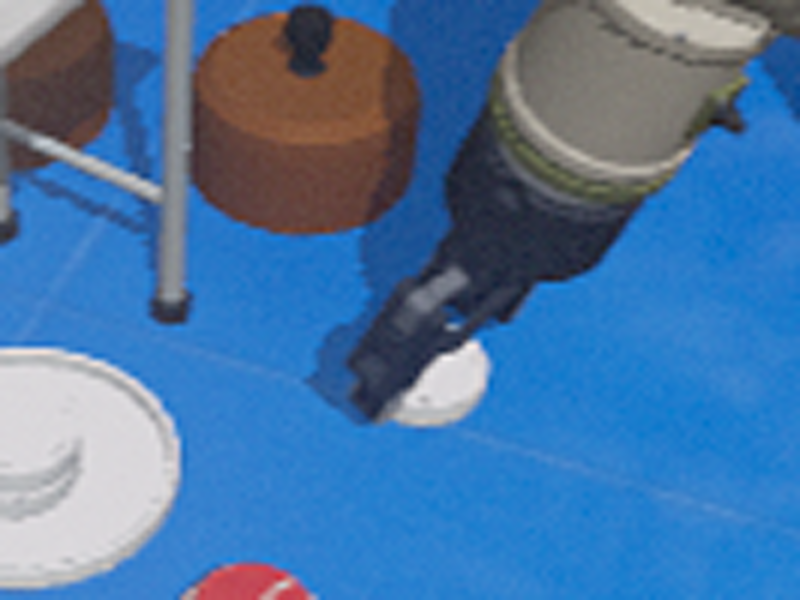

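The fingers straddle dish A at crop (440,385). But at tilt 18° the wrist would come too close to the board when placing. I'll grip A, shift it outward to about x = 0.50 on the table, then re-tilt and regrasp.

Request:
send_rows(
  series=[
    [0, 0, 0, 0, 0],
    [0, 0, 0, 0, 0],
    [0, 0, 0, 0, 0],
    [0, 0, 0, 0, 0],
    [0, 0, 0, 0, 0],
    [0, 0, 0, 0, 0],
    [-0.012, 0, -0.04, 0, 0],
    [-0.025, 0, -0.076, 0, 0],
    [-0.1, 0.03, -0.05, 0, 0],
    [-0.18, 0.06, -0.02, 0, 0],
  ],
)

```text
t: 34.05
eef_pos: [0.4735, -0.1188, 0.0478]
eef_rot: [-179.6, 18.1, 160.4]
ft_force: [0.9, 0.2, -0.5]
grip_width: 0.0531
```

```bash
python3 go.py .495 -.118 .040 .495 -.118 .027
```

```text
grasp [ 0.4743 -0.1191  0.045 ] rot [-179.6   18.1  160.4] q [ 48.  61. -73. 141. 102.  64. -25.] t 34.05 w 0.0531 zax [ 0.29  -0.11  -0.951]
[ 0.495 -0.118  0.04 ] shares [-0.066  0.032  0.042] dist 0.021
[ 0.495 -0.118  0.027] shares [-0.05   0.032  0.092] dist 0.027
```

Request:
send_rows(
  series=[
    [-0.066, 0.032, 0.042, 0, 0],
    [-0.06, 0.032, 0.07, 0, 0],
    [-0.05, 0.032, 0.09, 0, 0],
    [-0.05, 0.032, 0.094, 0, 0],
    [-0.05, 0.032, 0.094, 0, 1],
    [-0.05, 0.032, 0.094, 0, 1],
    [-0.05, 0.032, 0.094, 0, 1],
    [-0.05, 0.032, 0.094, 0, 1],
    [-0.05, 0.032, 0.0, 0, 1],
    [-0.05, 0.032, -0.15, 0, 1],
  ],
)

```text
t: 35.05
eef_pos: [0.4755, -0.1107, 0.0858]
eef_rot: [-179.7, 17.8, 160.3]
ft_force: [0.0, -0.5, 0.7]
grip_width: 0.0855
```

```bash
cat > da.py <<'E'
from m import *; import sys
cx,cy=float(sys.argv[1]),float(sys.argv[2])
for n in("scene","top"):
    im=env.get_image(n); f=im["frame"]; W=cloud(im); g=f.astype(int)
    k=(g.min(2)>130)&(g.max(2)-g.min(2)<40)&(np.hypot(W[...,0]-cx,W[...,1]-cy)<.045)&(W[...,2]>.0095)&(W[...,2]<.021)
    ys,xs=np.nonzero(k)
    if len(xs)<30: print(n,len(xs)); continue
    P=np.array([ray(im,a,b,.015)[:2] for a,b in zip(xs,ys)],np.float32); c,R=cv2.minEnclosingCircle(P)
    p=W[k]; print(n,len(P),np.round(c,4),round(R,4),P.mean(0).round(4),"z",np.median(p[:,2]).round(4))
E
python3 da.py .5 -.12; python3 go.py .50 -.12 .3 .50 -.12 .55
```

```text
scene 230 [ 0.4989 -0.1178] 0.0313 [ 0.4971 -0.115 ] z 0.0146
top 0
grasp [ 0.4775 -0.1109  0.0879] rot [-179.6   18.4  160.5] q [ 48.  53. -72. 140.  96.  58. -22.] t 35.15 w 0.0856 zax [ 0.294 -0.112 -0.949]
[ 0.5  -0.12  0.3 ] shares [-0.359 -0.01  -0.775] dist 0.213
[ 0.5  -0.12  0.55] shares [-0.674 -0.017 -1.724] dist 0.463
```

Request:
send_rows(
  series=[
    [-0.06, 0, -0.19, 0, 1],
    [-0.12, 0, -0.38, 0, 1],
    [-0.18, 0, -0.57, 0, 1],
    [-0.25, 0, -0.76, 0, 1],
    [-0.31, 0, -0.95, 0, 1],
    [-0.31, 0, -1, 0, 1],
    [-0.31, 0, -1, 0, 1],
    [-0.31, 0, -1, 0, 1],
    [-0.31, 0, -1, 0, 1],
    [-0.31, 0, -1, 0, 1],
  ],
)

```text
t: 36.15
eef_pos: [0.4718, -0.1073, 0.351]
eef_rot: [-179.6, 18.2, 160.5]
ft_force: [0.4, -0.8, 0.7]
grip_width: 0.0856
```

```bash
python3 go.py .50 -.12 .6
```

```text
grasp [ 0.4726 -0.1076  0.3481] rot [-179.6   18.2  160.5] q [ 65.  15. -73. 124.  35.  41.  40.] t 36.15 w 0.0856 zax [ 0.292 -0.11  -0.95 ]
[ 0.5  -0.12  0.6 ] shares [-0.428 -0.016 -0.92 ] dist 0.254
```

Request:
send_rows(
  series=[
    [-0.4, 0, -1, 0, 1],
    [-0.4, 0, -1, 0, 1],
    [-0.4, 0, -1, 0, 1],
    [-0.6, 0, -1, 0, 1],
    [-0.8, 0, -1, 0, 1],
    [-1, 0, -1, 0, 1],
    [-1, 0, -1, 0, 1],
    [-1, 0, -1, 0, 1],
    [-1, 0, -1, 0, 1],
    [-1, 0, -1, 0, 1],
  ],
)

```text
t: 37.15
eef_pos: [0.6234, -0.1584, 0.6643]
eef_rot: [-179.7, 18.0, 160.6]
ft_force: [-0.8, 0.8, -0.3]
grip_width: 0.0851
```

Request:
send_rows(
  series=[
    [-1, 0, -1, 0, 1],
    [-1, 0, -1, 0, 1],
    [-1, 0, -1, 0, 1],
    [-1, 0, -1, 0, 1],
    [-1, 0, -1, 0, 1],
    [-1, 0, -1, 0, 1],
    [-1, 0, -1, 0, 1],
    [-1, 0, -1, 0, 1],
    [-1, 0, -1, 0, 1],
    [-1, 0, -1, 0, 1],
  ],
)

```text
t: 38.15
eef_pos: [0.7268, -0.2081, 0.8367]
eef_rot: [-179.8, 19.8, 160.5]
ft_force: [1.1, 0.0, 0.0]
grip_width: 0.0853
```

```bash
python3 go.py .50 -.12 .6
```

```text
grasp [ 0.7277 -0.2084  0.8339] rot [-179.8   19.8  160.5] q [  4.  28.  21.  27. -11. 107.  87.] t 38.15 w 0.0853 zax [ 0.318 -0.116 -0.941]
[ 0.5  -0.12  0.6 ] shares [1.236 0.032 0.549] dist 0.338
```

Request:
send_rows(
  series=[
    [-0.8, 0, -1, 0, 1],
    [-0.8, 0, -1, 0, 1],
    [-0.8, 0, -1, 0, 1],
    [-0.8, 0, -1, 0, 1],
    [-0.8, 0, -1, 0, 1],
    [-0.8, 0, -1, 0, 1],
    [-0.8, 0, -1, 0, 1],
    [-0.8, 0, -1, 0, 1],
    [-0.8, 0, -1, 0, 1],
    [-0.8, 0, -1, 0, 1],
  ],
)

```text
t: 39.15
eef_pos: [0.6625, -0.1837, 0.9779]
eef_rot: [176.8, 34.2, 158.0]
ft_force: [-0.5, -0.6, 0.2]
grip_width: 0.0855
```

```bash
python3 go.py .53 -.12 .6
```

```text
grasp [ 0.6641 -0.1842  0.9754] rot [176.8  34.2 158. ] q [ -3.  23.  50.  20. -32. 107.  89.] t 39.15 w 0.0855 zax [ 0.541 -0.158 -0.826]
[ 0.53 -0.12  0.6 ] shares [ 1.334 -0.014  0.91 ] dist 0.404
```

Request:
send_rows(
  series=[
    [1, 0, 0.5, -0.013, 1],
    [1, 0, 0.7, -0.013, 1],
    [1, 0, 0.8, -0.013, 1],
    [1, 0, 0.8, -0.013, 1],
    [1, 0, 0.8, -0.013, 1],
    [1, 0, 0.8, -0.013, 1],
    [1, 0, 0.8, -0.013, 1],
    [1, 0, 0.8, -0.013, 1],
    [1, 0, 0.8, -0.013, 1],
    [1, 0, 0.8, -0.013, 1],
  ],
)

```text
t: 40.15
eef_pos: [0.5793, -0.1383, 0.674]
eef_rot: [179.9, 34.4, 163.6]
ft_force: [0.3, 0.3, 1.3]
grip_width: 0.0854
```

```bash
python3 go.py .48 -.10 .40
```

```text
grasp [ 0.5809 -0.1388  0.6715] rot [179.9  34.4 163.6] q [-52.  -8.  50.  95.  18.  58.  67.] t 40.15 w 0.0854 zax [ 0.542 -0.157 -0.825]
[ 0.48 -0.1   0.4 ] shares [0.969 0.033 0.653] dist 0.292
```

Request:
send_rows(
  series=[
    [0.97, 0.03, 0.5, 0, 1],
    [0.97, 0.03, 0.65, 0, 1],
    [0.97, 0.03, 0.65, 0, 1],
    [0.97, 0.03, 0.65, 0, 1],
    [0.97, 0.03, 0.65, 0, 1],
    [0.97, 0.03, 0.65, 0, 1],
    [0.97, 0.03, 0.65, 0, 1],
    [0.97, 0.03, 0.65, 0, 1],
    [0.97, 0.03, 0.65, 0, 1],
    [0.97, 0.03, 0.65, 0, 1],
  ],
)

```text
t: 41.15
eef_pos: [0.4798, -0.1004, 0.4056]
eef_rot: [179.8, 34.6, 163.5]
ft_force: [-0.3, 0.6, 0.5]
grip_width: 0.0861
```

```bash
python3 go.py .48 -.114 .25 .49 -.117 .12
```

```text
grasp [ 0.4814 -0.1008  0.4031] rot [179.8  34.6 163.5] q [-43.  -7.  38. 133.  40.  24.  38.] t 41.15 w 0.0861 zax [ 0.546 -0.157 -0.823]
[ 0.48  -0.114  0.25 ] shares [ 0.34  -0.054  0.509] dist 0.154
[ 0.49  -0.117  0.12 ] shares [ 0.601 -0.056  0.961] dist 0.284
```

Request:
send_rows(
  series=[
    [0.1, -0.02, 0.15, 0, 1],
    [0.2, -0.04, 0.3, 0, 1],
    [0.3, -0.055, 0.45, 0, 1],
    [0.4, -0.055, 0.6, 0, 1],
    [0.44, -0.055, 0.68, 0, 1],
    [0.44, -0.055, 0.68, 0, 1],
    [0.44, -0.055, 0.68, 0, 1],
    [0.44, -0.055, 0.68, 0, 1],
    [0.44, -0.055, 0.68, 0, 1],
    [0.44, -0.055, 0.68, 0, 1],
  ],
)

```text
t: 42.15
eef_pos: [0.4842, -0.1137, 0.2025]
eef_rot: [179.5, 34.7, 163.4]
ft_force: [-0.2, -0.8, 0.9]
grip_width: 0.0855
```

```bash
python3 go.py  .49 -.117 .09
```

```text
grasp [ 0.4859 -0.1142  0.2   ] rot [179.5  34.7 163.4] q [ 20.  22. -25. 147. 139.  28. -63.] t 42.15 w 0.0855 zax [ 0.549 -0.154 -0.822]
[ 0.49  -0.117  0.09 ] shares [ 0.235 -0.009  0.372] dist 0.11
```

Request:
send_rows(
  series=[
    [0.08, 0, 0.12, 0, 1],
    [0.16, 0, 0.25, 0, 1],
    [0.24, 0, 0.37, 0, 1],
    [0.3, -0.01, 0.47, 0, 1],
    [0.3, -0.01, 0.47, 0, 1],
    [0.3, -0.01, 0.47, 0, 1],
    [0.3, -0.01, 0.47, 0, 1],
    [0.3, -0.01, 0.47, 0, 1],
    [0.3, -0.01, 0.47, 0, 1],
    [0.3, -0.01, 0.47, 0, 1],
  ],
)

```text
t: 43.15
eef_pos: [0.508, -0.1203, 0.0671]
eef_rot: [179.7, 34.2, 163.5]
ft_force: [0.2, -0.1, 1.8]
grip_width: 0.0853
```

```bash
python3 da.py .5 -.12; python3 go.py  .49 -.117 .027
```

```text
scene 249 [ 0.5012 -0.1168] 0.0328 [ 0.4978 -0.1174] z 0.0147
top 0
grasp [ 0.5092 -0.1209  0.0642] rot [179.7  34.1 163.5] q [ 46.  65. -74. 147. 120.  77. -35.] t 43.25 w 0.0851 zax [ 0.54  -0.154 -0.828]
[ 0.49  -0.117  0.027] shares [ 0.148 -0.008  0.079] dist 0.042
```

Request:
send_rows(
  series=[
    [0.22, -0.042, -0.028, 0, 1],
    [0.22, -0.042, -0.028, 0, 1],
    [0.22, -0.042, -0.028, 0, 1],
    [0.22, -0.042, -0.028, 0, 1],
    [0.22, -0.042, -0.028, 0, 1],
    [0.22, -0.042, -0.028, 0, 1],
    [0.22, -0.042, -0.028, 0, 1],
    [0.22, -0.042, -0.028, 0, 1],
    [0.22, -0.042, -0.028, 0, 1],
    [0.22, -0.042, -0.028, 0, 1],
  ],
)

```text
t: 44.25
eef_pos: [0.4991, -0.1264, 0.0438]
eef_rot: [179.8, 32.3, 163.5]
ft_force: [1.1, -0.4, 0.0]
grip_width: 0.0855
```

```bash
python3 go.py  .49 -.1168 .040 .49 -.1168 .027
```

```text
grasp [ 0.5006 -0.1269  0.0412] rot [179.8  32.3 163.5] q [ 47.  68. -74. 147. 121.  79. -33.] t 44.25 w 0.0855 zax [ 0.514 -0.148 -0.845]
[ 0.49   -0.1168  0.04  ] shares [ 0.047  0.027 -0.024] dist 0.015
[ 0.49   -0.1168  0.027 ] shares [0.075 0.027 0.02 ] dist 0.02
```

Request:
send_rows(
  series=[
    [0.2, 0.03, -0.098, 0, 1],
    [0.2, 0.03, -0.098, 0, 1],
    [0.2, 0.03, -0.098, 0, 1],
    [0.2, 0.03, -0.098, 0, 1],
    [0.2, 0.03, -0.098, 0, 1],
    [0.2, 0.03, -0.098, 0, 1],
    [0.2, 0.03, -0.098, 0, 1],
    [0.2, 0.03, -0.098, 0, 1],
    [0.2, 0.03, -0.098, 0, 1],
    [0.2, 0.03, -0.098, 0, 1],
  ],
)

```text
t: 45.25
eef_pos: [0.4928, -0.1126, 0.0404]
eef_rot: [180.0, 30.3, 163.5]
ft_force: [-0.7, -1.0, -0.1]
grip_width: 0.0854
```

```bash
python3 go.py  .490 -.1168 .040 .490 -.1168 .027
```

```text
grasp [ 0.4943 -0.113   0.0378] rot [180.   30.3 163.5] q [ 45.  68. -74. 147. 118.  78. -34.] t 45.25 w 0.0854 zax [ 0.485 -0.143 -0.863]
[ 0.49   -0.1168  0.04  ] shares [ 0.006 -0.019 -0.014] dist 0.006
[ 0.49   -0.1168  0.027 ] shares [ 0.032 -0.019  0.031] dist 0.012
```

Request:
send_rows(
  series=[
    [0.03, -0.025, 0.0, 0, 1],
    [0.045, -0.025, 0.01, 0, 1],
    [0.06, -0.025, 0.016, 0, 1],
    [0.06, -0.025, 0.016, 0, 1],
    [0.06, -0.025, 0.016, 0, 1],
    [0.06, -0.025, 0.016, 0, 1],
    [0.06, -0.025, 0.016, 0, 1],
    [0.06, -0.025, 0.016, 0, 1],
    [0.06, -0.025, 0.016, 0, 1],
    [0.06, -0.025, 0.016, 0, 1],
  ],
)

```text
t: 46.25
eef_pos: [0.4902, -0.1176, 0.0297]
eef_rot: [-180.0, 29.9, 163.5]
ft_force: [1.9, 0.0, 0.8]
grip_width: 0.085
```

```bash
python3 go.py  .490 -.1168 .027; python3 da.py .5 -.12
```

```text
grasp [ 0.4916 -0.118   0.0271] rot [-180.    29.9  163.5] q [ 46.  70. -74. 147. 119.  79. -33.] t 46.25 w 0.085 zax [ 0.478 -0.142 -0.867]
[ 0.49   -0.1168  0.027 ] shares [ 0.007  0.003 -0.003] dist 0.002
scene 81 [ 0.4969 -0.1189] 0.0325 [ 0.4977 -0.1155] z 0.0145
top 86 [ 0.5041 -0.1221] 0.0264 [ 0.5132 -0.1257] z 0.0151
```

Request:
send_rows(
  series=[
    [0, 0, 0, 0, 0],
    [0, 0, 0, 0, 0],
    [0, 0, 0, 0, 0],
    [0, 0, 0, 0, 0],
    [0, 0, 0, 0, 0],
    [0, 0, 0, 0, 0],
    [0, 0, 0, 0, 0],
    [-0.02, 0, -0.02, 0, 0],
    [-0.05, 0.005, -0.035, 0, 0],
    [-0.073, 0.011, -0.05, 0, 0],
  ],
)

```text
t: 47.35
eef_pos: [0.5004, -0.1177, 0.05]
eef_rot: [-180.0, 29.9, 163.5]
ft_force: [0.9, 0.2, 0.7]
grip_width: 0.0
```

```bash
python3 go.py  .505 -.10 .075 .53 -.02 .085 .572 .0135 .085; python3 - <<'E'
from m import *
im=env.get_image("scene"); f=im["frame"]; W=cloud(im); g=f.astype(int)
k=(g.min(2)>130)&(g.max(2)-g.min(2)<40)&(np.hypot(W[...,0]-.51,W[...,1]+.12)<.045)&(W[...,2]>.025)&(W[...,2]<.055)
p=W[k]; A=np.c_[p[:,:2],np.ones(len(p))]; c=np.linalg.lstsq(A,p[:,2],rcond=None)[0]; print(len(p),"slope",c[:2].round(3),p.mean(0).round(4),(np.median(abs(A@c-p[:,2]))).round(4))
E
```

```text
grasp [ 0.5018 -0.1181  0.0474] rot [-180.    29.9  163.5] q [ 47.  66. -74. 145. 117.  75. -32.] t 47.35 w 0.0 zax [ 0.478 -0.142 -0.867]
[ 0.505 -0.1    0.075] shares [-0.048  0.073 -0.1  ] dist 0.033
[ 0.53  -0.02   0.085] shares [-0.072  0.408 -0.132] dist 0.109
[0.572  0.0135 0.085 ] shares [-0.179  0.584 -0.071] dist 0.154
1 slope [ 0.015 -0.003] [ 0.4957 -0.1122  0.0378] 0.0
```

The gripper closed on nothing (width 0). I need to look at where the dish is.

```bash
python3 da.py .5 -.12;  python3 - <<'E'
from m import *
im=env.get_image("scene"); im2=env.get_image("top"); print(np.array(im["frame"]).shape)
a=cv2.resize(im["frame"][130:230,220:320],(400,400),interpolation=cv2.INTER_CUBIC); b=cv2.resize(im2["frame"][185:265,220:300],(400,400),interpolation=cv2.INTER_CUBIC)
cv2.imwrite("pics/s10.png",np.hstack([a,b]))
E
```

```text
scene 187 [ 0.4959 -0.1312] 0.0316 [ 0.4933 -0.1267] z 0.0146
top 24
(384, 512, 3)
```

View pics/s10.png

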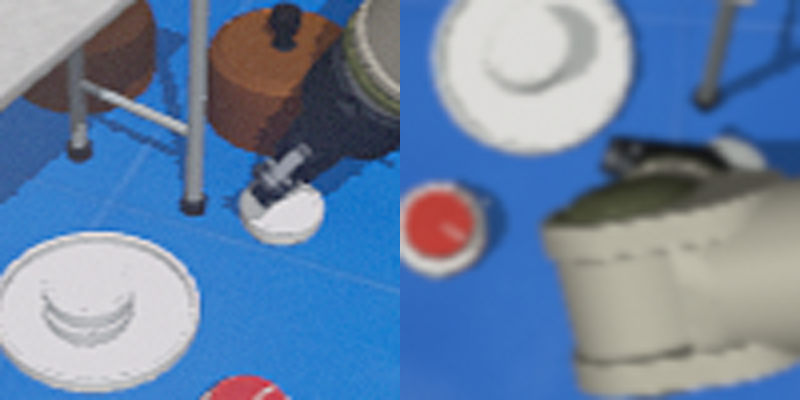

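Picture: the dish at left-crop (283,212) is still flat on the table, nudged about 13 mm in -y. At 30° tilt the pads sat too high and slipped over it. I'll reopen, realign and go lower.

Request:
send_rows(
  series=[
    [0, 0, -0.04, 0, 1],
    [0, 0, -0.04, 0, 1],
    [-0.007, -0.06, -0.042, 0, 1],
    [-0.007, -0.06, -0.042, 0, 1],
    [-0.007, -0.06, -0.042, 0, 1],
    [-0.007, -0.06, -0.042, 0, 1],
    [-0.007, -0.06, -0.042, 0, 1],
    [-0.007, -0.06, -0.042, 0, 1],
    [-0.007, -0.06, -0.042, 0, 1],
    [-0.007, -0.06, -0.042, 0, 1],
  ],
)

```text
t: 48.6
eef_pos: [0.4921, -0.1309, 0.0592]
eef_rot: [-180.0, 29.9, 163.5]
ft_force: [0.0, 1.2, -0.4]
grip_width: 0.0851
```

```bash
python3 da.py .496 -.132; python3 go.py .4905 -.1315 .035 .4905 -.1315 .019
```

```text
scene 170 [ 0.4979 -0.1318] 0.0319 [ 0.4907 -0.1282] z 0.0146
top 25
grasp [ 0.4935 -0.1314  0.0566] rot [-180.    29.9  163.5] q [ 49.  64. -74. 146. 117.  73. -31.] t 48.7 w 0.0856 zax [ 0.478 -0.142 -0.867]
[ 0.4905 -0.1315  0.035 ] shares [ 0.053 -0.004  0.069] dist 0.022
[ 0.4905 -0.1315  0.019 ] shares [ 0.085 -0.004  0.125] dist 0.038
```

Request:
send_rows(
  series=[
    [0.03, 0, 0.04, 0, 1],
    [0.055, 0, 0.07, 0, 1],
    [0.07, 0, 0.1, 0, 1],
    [0.085, -0.004, 0.125, 0, 1],
    [0.088, -0.004, 0.126, 0, 1],
    [0.088, -0.004, 0.126, 0, 1],
    [0.088, -0.004, 0.126, 0, 1],
    [0.088, -0.004, 0.126, 0, 1],
    [0.088, -0.004, 0.126, 0, 1],
    [0.088, -0.004, 0.126, 0, 1],
  ],
)

```text
t: 49.7
eef_pos: [0.4886, -0.1311, 0.0212]
eef_rot: [-180.0, 29.9, 163.5]
ft_force: [-0.3, 0.3, 0.5]
grip_width: 0.0853
```

```bash
python3 st.py; python3 go.py .4915 -.132 .019
```

```text
t 49.7
q [ 47.5934  69.6829 -71.8042 146.4998 121.4288  77.4384 -32.6171]
eef_pos [ 0.4886 -0.1311  0.0212]
eef_rot [-179.973    29.9042  163.5117]
ft_force [-0.2953  0.2718  0.5225]
grip_width 0.0853
grasp [ 0.49   -0.1315  0.0186] rot [-180.    29.9  163.5] q [ 48.  70. -72. 146. 121.  77. -33.] t 49.7 w 0.0853 zax [ 0.478 -0.142 -0.867]
[ 0.4915 -0.132   0.019 ] shares [-0.006 -0.     0.002] dist 0.002
```

Precisely there, no contact. Grip.

Request:
send_rows(
  series=[
    [-0.004, 0, 0, 0, 0],
    [-0.004, 0, 0, 0, 0],
    [-0.004, 0, 0, 0, 0],
    [-0.004, 0, 0, 0, 0],
    [-0.004, 0, 0, 0, 0],
    [-0.004, 0, 0, 0, 0],
    [-0.004, 0, 0, 0, 0],
    [-0.004, 0, 0, 0, 0],
    [-0.004, 0, 0, 0, 0],
    [-0.004, 0, 0, 0, 0],
  ],
)

```text
t: 50.7
eef_pos: [0.4892, -0.1312, 0.0226]
eef_rot: [-180.0, 30.0, 163.6]
ft_force: [-5.1, -0.7, 10.8]
grip_width: 0.0567
```

```bash
python3 st.py; python3 go.py .4985 -.13 .04 .505 -.10 .07 .53 -.03 .08
```

```text
t 50.7
q [ 47.6591  69.5134 -71.8812 146.4625 121.3739  77.31   -32.4884]
eef_pos [ 0.4892 -0.1312  0.0226]
eef_rot [-179.9604   29.9886  163.5867]
ft_force [-5.1388 -0.7366 10.8217]
grip_width 0.0567
grasp [ 0.4907 -0.1317  0.02  ] rot [-180.    30.   163.6] q [ 48.  70. -72. 146. 121.  77. -32.] t 50.7 w 0.0567 zax [ 0.479 -0.142 -0.866]
[ 0.4985 -0.13    0.04  ] shares [-0.064  0.015 -0.055] dist 0.022
[ 0.505 -0.1    0.07 ] shares [-0.117  0.138 -0.164] dist 0.061
[ 0.53 -0.03  0.08] shares [-0.151  0.434 -0.19 ] dist 0.124
```

Gripped (56.7 mm, as with B). Lift and carry toward the chamber.

Request:
send_rows(
  series=[
    [-0.03, 0.005, -0.03, 0, 0],
    [-0.064, 0.015, -0.055, 0, 0],
    [-0.09, 0.07, -0.11, 0, 0],
    [-0.117, 0.138, -0.164, 0, 0],
    [-0.125, 0.21, -0.17, 0, 0],
    [-0.135, 0.28, -0.178, 0, 0],
    [-0.14, 0.35, -0.184, 0, 0],
    [-0.15, 0.434, -0.19, 0, 0],
    [-0.15, 0.434, -0.19, 0, 0],
    [-0.15, 0.434, -0.19, 0, 0],
  ],
)

```text
t: 51.7
eef_pos: [0.5282, -0.0294, 0.0824]
eef_rot: [-179.9, 30.0, 163.7]
ft_force: [-0.4, -0.0, -0.6]
grip_width: 0.057
```

```bash
python3 go.py .5742 .0123 .075 .5742 .0123 .062 .5742 .0123 .055; python3 - <<'E'
from m import *
im=env.get_image("scene"); f=im["frame"]; W=cloud(im); g=f.astype(int)
k=(g.min(2)>130)&(g.max(2)-g.min(2)<40)&(np.hypot(W[...,0]-.536,W[...,1]+.03)<.034)&(W[...,2]>.055)&(W[...,2]<.09)
p=W[k]; A=np.c_[p[:,:2],np.ones(len(p))]
for _ in range(4):
    c=np.linalg.lstsq(A,p[:,2],rcond=None)[0]; r=abs(A@c-p[:,2]); i=r<max(.002,np.median(r)*1.5); A,p=A[i],p[i]
print(len(p),"slope",c[:2].round(3),p.mean(0).round(4),p.min(0).round(3),p.max(0).round(3))
E
```

```text
grasp [ 0.5297 -0.0298  0.0798] rot [-179.9   30.   163.7] q [ 33.  59. -73. 142. 110.  73. -40.] t 51.7 w 0.057 zax [ 0.479 -0.142 -0.866]
[0.5742 0.0123 0.075 ] shares [-0.097  0.212  0.078] dist 0.061
[0.5742 0.0123 0.062 ] shares [-0.071  0.212  0.123] dist 0.064
[0.5742 0.0123 0.055 ] shares [-0.057  0.212  0.147] dist 0.066
49 slope [ 0.013 -0.094] [ 0.5432 -0.0306  0.0738] [ 0.508 -0.054  0.07 ] [ 0.567 -0.006  0.077]
```

Request:
send_rows(
  series=[
    [-0.05, 0.07, 0.03, 0, 0],
    [-0.09, 0.14, 0.06, 0, 0],
    [-0.097, 0.212, 0.078, 0, 0],
    [-0.097, 0.212, 0.078, 0, 0],
    [-0.08, 0.212, 0.105, 0, 0],
    [-0.071, 0.212, 0.123, 0, 0],
    [-0.071, 0.212, 0.123, 0, 0],
    [-0.071, 0.212, 0.123, 0, 0],
    [-0.071, 0.212, 0.123, 0, 0],
    [-0.071, 0.212, 0.123, 0, 0],
  ],
)

```text
t: 52.75
eef_pos: [0.5724, 0.012, 0.0645]
eef_rot: [-179.9, 30.0, 163.6]
ft_force: [0.1, 0.0, 0.5]
grip_width: 0.0565
```

```bash
python3 go.py .5742 .0121 .054; python3 pile.py .057 3
```

```text
grasp [0.5738 0.0115 0.0619] rot [-179.9   30.   163.6] q [ 28.  62. -71. 136. 109.  74. -39.] t 52.75 w 0.0565 zax [ 0.479 -0.142 -0.866]
[0.5742 0.0121 0.054 ] shares [0.015 0.003 0.028] dist 0.008
scene 77 [0.5824 0.0132] 0.0319 mean [0.5749 0.0154] z 0.0564
top 13
```

Request:
send_rows(
  series=[
    [0.004, 0, 0.008, 0, 0],
    [0.008, 0, 0.015, 0, 0],
    [0.011, 0, 0.02, 0, 0],
    [0.013, 0, 0.025, 0, 0],
    [0.015, 0, 0.028, 0, 0],
    [0.016, 0, 0.029, 0, 0],
    [0.016, 0, 0.029, 0, 0],
    [0.016, 0, 0.029, 0, 0],
    [0.016, 0, 0.029, 0, 0],
    [0.016, 0, 0.029, 0, 0],
  ],
)

```text
t: 53.85
eef_pos: [0.5727, 0.012, 0.0567]
eef_rot: [-179.9, 30.0, 163.6]
ft_force: [-1.8, -1.1, 5.8]
grip_width: 0.0568
```

```bash
python3 st.py; python3 go.py .5742 .0121 .054; python3 pile.py .049 4
```

```text
t 53.85
q [ 27.9989  62.5116 -70.0721 136.1943 110.4926  74.1213 -39.247 ]
eef_pos [0.5727 0.012  0.0567]
eef_rot [-179.9162   30.0377  163.6252]
ft_force [-1.8147 -1.0615  5.7949]
grip_width 0.0568
grasp [0.5742 0.0116 0.0541] rot [-179.9   30.   163.6] q [ 28.  63. -70. 136. 110.  74. -39.] t 53.85 w 0.0568 zax [ 0.48  -0.143 -0.866]
[0.5742 0.0121 0.054 ] shares [0.001 0.002 0.   ] dist 0.001
scene 80 [0.5819 0.0122] 0.0322 mean [0.5766 0.0153] z 0.0486
top 13
```

Seated (5.8 N contact, top at z ≈ 0.049, centre within 2 mm). Release and back out.

Request:
send_rows(
  series=[
    [0, 0, 0, 0, 1],
    [0, 0, 0, 0, 1],
    [0, 0, 0, 0, 1],
    [0, 0, 0, 0, 1],
    [0, 0, 0, 0, 1],
    [0, 0, 0, 0, 1],
    [0, 0, -0.1, 0, 1],
    [0, 0, -0.25, 0, 1],
    [0, 0, -0.4, 0, 1],
    [0, 0, -0.5, 0, 1],
  ],
)

```text
t: 54.95
eef_pos: [0.5118, 0.0306, 0.1666]
eef_rot: [-179.9, 30.1, 163.7]
ft_force: [0.5, 0.8, 0.1]
grip_width: 0.0855
```

Request:
send_rows(
  series=[
    [0.2, -0.2, -0.1, 0, 1],
    [0.2, -0.3, -0.2, 0, 1],
    [0.2, -0.4, -0.3, 0, 1],
    [0.2, -0.5, -0.4, 0, 1],
    [0.2, -0.5, -0.5, 0, 1],
    [0.2, -0.5, -0.5, 0, 1],
    [0.2, -0.5, -0.5, 0, 1],
    [0.2, -0.5, -0.5, 0, 1],
    [0.2, -0.5, -0.5, 0, 1],
    [0.2, -0.5, -0.5, 0, 1],
  ],
)

```text
t: 55.95
eef_pos: [0.3912, -0.0598, 0.2647]
eef_rot: [-179.9, 28.9, 163.7]
ft_force: [-0.6, 0.2, 0.4]
grip_width: 0.0854
```

```bash
python3 pile.py .049 5; python3 go.py; python3 - <<'E'
from m import *
im=env.get_image("scene"); f=im["frame"]
cv2.imwrite("pics/s11.png",cv2.resize(f[140:330,130:383],(800,600),interpolation=cv2.INTER_CUBIC))
E
```

```text
scene 327 [0.5803 0.0111] 0.0326 mean [0.5799 0.0113] z 0.0486
top 227 [0.5807 0.0072] 0.0309 mean [0.581  0.0077] z 0.0492
grasp [ 0.3926 -0.0604  0.2623] rot [-179.9   28.9  163.7] q [ 56.  14. -74. 147.  85.  28. -19.] t 56.05 w 0.0857 zax [ 0.464 -0.137 -0.875]
```

View pics/s11.png

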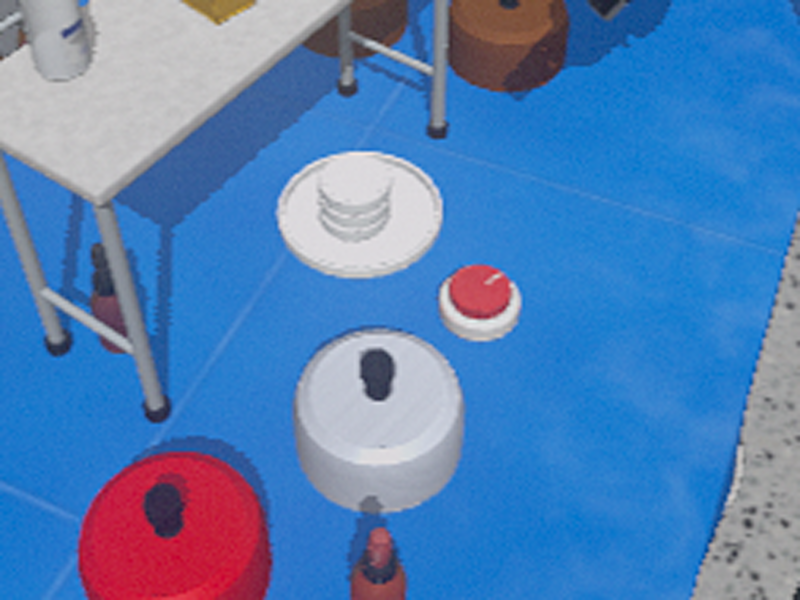

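The pile of three stands straight at crop (355,205) in the uncovered tray. The cover stands flat, knob up, at (378,420), and the timer, bottle and tray are undisturbed. Handing in.

```bash
python3 -c "
from plant import env
print(env.sign_off())"
```

```text
the job is handed in; nothing more can be done
None
```

The job is done and handed in at about 56 s; no verdict is reported. The metal cover stands knob up on the open table, and both loose dishes are piled on the dish in the uncovered chamber.

**What I did:**
- **Tilt:** a straight-down tool would have hit the shelf, so I tilted it forward 22–30° by pushing the arm against its reach limit. That let it work under the board's edge.
- **Cover:** I lifted it by the knob and set it down at about (0.47, 0.20).
- **Dishes:** dish B went straight onto the bottom dish. Dish A was too close to the robot, so I first moved it outward on the table, then tilted again and stacked it.

**Last checks:**

| Dish | Centre in scene camera (m) | Centre in top camera (m) |
|---|---|---|
| bottom | (0.5808, 0.0127) | (0.5813, 0.0093) |
| B | (0.5802, 0.0119) | not measured (view hidden) |
| A | (0.5803, 0.0111) | (0.5807, 0.0072) |

- **Pile:** the centres agree to about 2 mm within each camera. The pile's top is at z ≈ 0.049 m, right for three dishes.
- **Cover:** the depth slope read 0.02–0.045, so flat within the noise. I measured it just after release; the last picture also shows it flat.
- **Bystanders:** the tray, timer and bottles look unmoved in the last picture; I did not measure them again.

**What went wrong or disagreed:**
- My first regrasp of dish A missed and nudged it about 13 mm along the table; the second grasp held.
- The two cameras differ by about 3–4 mm in y, so I compared centres only within one camera.

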